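# Load the paint dryer and set its timer

### The job

The desk in front of the small paint dryer is blocked: first set every lidded paint jar that stands there upright on the cork mat. Then swing the dryer's door wide open, pull the shelf out as far as it goes, lay all the paint-pan strips from the paper block flat on the shelf, paint side up and not on top of one another, push the shelf fully home and close the door. Last, turn the black inner timer knob clockwise until its white pointer stands at the orange mark, without turning the grey temperature ring around it, and leave the dish, the brush mug and the paint tin where they are.

Things in the scene. Friction and masses are not known exactly. Their poses are not given: they have to be found in the camera images.
- dryer: white benchtop drying cabinet, fixed to the desk, 260 mm deep (own x), 280 mm wide (own y), 180 mm high. Origin: centre of its underside; own -x is the front, z up. The opening behind the door, and the roof's front edge above it, lie at own x -130 mm; the opening is from z 90 to 170 mm. The control stands on the roof, front right.
- door (a joint): the dryer's windowed door, hinged on a vertical line at the front left as the robot sees it. 280 mm wide, 20 to 178 mm above the desk, 57 mm deep (hollow inside, for the shelf's handle). 0 rad shut; grows as its right edge swings out towards the robot and round to the left, to 1.9. Friction about 0.1 N m; stays where left. The shelf passes only when it is open past about 1.45 rad.
- door_hinge (a point): point on the door's hinge line, 168 mm above the desk, at the height of the door handle; the hinge line lies at own x -132 mm, y +140 mm of the dryer. The x, y, z axes here are the door's own: -x is the way its outer face looks, and the door's width runs from here to -y.
- door_handle (a point): middle of the door's handle: a level steel bar 10 mm thick and 90 mm long, parallel to the door's face (along own y), 168 mm above the desk (10 mm below the door's top), its axis 40 mm off the door's outer face (35 mm clear behind the bar). It lies 215 mm along the door from the hinge line and 97 mm in front of it. Its axes are the door's own.
- shelf (a joint): sliding shelf of the dryer: 0 m fully home, grows as it is pulled out to the front (the dryer's own -x), up to 0.15 m. Friction about 1.5 N; it stays where it is left.
- shelf_handle (a point): middle of the shelf's black pull bar: level, along the dryer's y, 10 mm thick, 100 mm long between its ends, 160 mm above the desk; 33 mm clear between the bar and the line of the roof's edge when the shelf is home. Free from above only once the door is open.
- shelf_floor (a point): point on the shelf's floor, 104 mm above the desk: midway across, 116 mm behind the pull bar. Axes as the dryer's. The floor is 220 mm wide inside and reaches from 73 mm in front of this point to 108 mm behind it; front lip 24 mm above the floor, other rims 8 mm. With the shelf out 0.15 m the roof begins 72 mm behind this point. Three strips fit lengthwise along x, about 70 mm apart.
- timer (a joint): the dryer's timer: the black inner knob of two concentric ones, on a vertical axis. Its white pointer shows the value: 0 rad points to the dryer's own +x (its back) and it grows clockwise seen from above, to 4.8 rad. The dial's marks are 0.4 rad apart; the orange mark is at 2.0 rad. Friction about 0.04 N m; it stays where it is left.
- timer_knob (a point): centre of the top face of the inner timer knob, 235 mm above the desk. The knob is a round, ribbed cylinder 34 mm in diameter, standing 34 mm from its top down to 2 mm above the temperature ring.
- temp (a joint): the temperature ring around the foot of the timer knob: grey, 68 mm in diameter, its top 199 mm above the desk, same axis, turns freely by itself (friction 0.03 N m), value as for the timer, shown by a red pointer. It must stay as it is found.
- temp_pointer (a point): the red pointer on the temperature ring, 31 mm from its axis. It must not move.
- mat: brown cork mat, fixed, 200 mm (own x) by 115 mm (own y), 4 mm thick. Origin: centre of its underside. Jars belong on it, upright, with their centres over it.
- block: watercolour paper block with colour swatches, fixed, 270 mm (own x) by 180 mm (own y), 12 mm thick; the strips start on it. Origin: centre of its underside.
- jar_a: blue lidded paint jar, a closed upright cylinder 56 mm in diameter and 62 mm tall with a white lid, about 200 g. Origin: centre of its underside. Absent in some runs.
- jar_b: red lidded paint jar, a closed upright cylinder 56 mm in diameter and 62 mm tall with a white lid, about 200 g. Origin: centre of its underside. Absent in some runs.
- jar_c: green lidded paint jar, a closed upright cylinder 56 mm in diameter and 62 mm tall with a white lid, about 200 g. Origin: centre of its underside. Absent in some runs.
- strip_a: one of the paint-pan strips: a flat rigid metal holder with six paint pans in a row, 122 mm long (own x), 34 mm wide (own y), 17 mm high, about 120 g. Origin: centre of its underside; z up out of the paint side. Absent in some runs.
- strip_b: one of the paint-pan strips: a flat rigid metal holder with six paint pans in a row, 122 mm long (own x), 34 mm wide (own y), 17 mm high, about 120 g. Origin: centre of its underside; z up out of the paint side. Absent in some runs.
- strip_c: one of the paint-pan strips: a flat rigid metal holder with six paint pans in a row, 122 mm long (own x), 34 mm wide (own y), 17 mm high, about 120 g. Origin: centre of its underside; z up out of the paint side. Absent in some runs.
- dish: white porcelain dish, 100 mm across, 22 mm high. Origin: centre of its underside. Leave it alone.
- mug: blue mug with brushes standing in it, 72 mm in diameter, 100 mm high, the brushes to 180 mm. Origin: centre of its underside. Leave it alone.
- tin: black paint tin with coloured pans, 201 by 98 by 16 mm. Origin: centre of its underside. Leave it alone.
There are look-alikes about, which are no part of the job. Leave any yellow look-alike of the strip_a alone.

How it is judged:
On the way, in this order (a step that is already met when the one before it is completed fails the run):
1. every jar stands upright on the cork mat, let go (x of jar_a in the frame of mat between -0.1 and 0.1 m and y of jar_a in the frame of mat between -0.0575 and 0.0575 m and angle between each of jar_a, jar_b, jar_c's own z axis and vertical below 0.1 rad and height (world z) of each of jar_a, jar_b, jar_c below 0.012 m and contact force between each of jar_a, jar_b, jar_c and the fingers below 0.05 N and x of jar_b in the frame of mat between -0.1 and 0.1 m and y of jar_b in the frame of mat between -0.0575 and 0.0575 m and x of jar_c in the frame of mat between -0.1 and 0.1 m and y of jar_c in the frame of mat between -0.0575 and 0.0575 m), for 0.2 s.
2. the door is open more than 1.45 rad (value of joint door above 1.45 rad), for 0.1 s.
3. the shelf is pulled out at least 120 mm (value of joint shelf above 0.12 m), for 0.1 s.
4. every strip lies flat on the shelf, let go (x of strip_a in the frame of shelf_floor between -0.06 and 0.095 m and y of strip_a in the frame of shelf_floor between -0.098 and 0.098 m and z of strip_a in the frame of shelf_floor between -0.004 and 0.006 m and angle between each of strip_a, strip_b, strip_c's own z axis and vertical below 0.1 rad and contact force between each of strip_a, strip_b, strip_c and the fingers below 0.05 N and x of strip_b in the frame of shelf_floor between -0.06 and 0.095 m and y of strip_b in the frame of shelf_floor between -0.098 and 0.098 m and z of strip_b in the frame of shelf_floor between -0.004 and 0.006 m and x of strip_c in the frame of shelf_floor between -0.06 and 0.095 m and y of strip_c in the frame of shelf_floor between -0.098 and 0.098 m and z of strip_c in the frame of shelf_floor between -0.004 and 0.006 m), for 0.2 s.
5. the shelf is fully home (within 8 mm) (value of joint shelf below 0.008 m), for 0.1 s.
6. the door is shut (within 0.05 rad) (value of joint door below 0.05 rad), for 0.1 s.
7. the timer points at the orange mark (2.0 rad, within 0.12) (value of joint timer between 1.88 and 2.12 rad), for 0.2 s.
At the end, for the whole second after the job is handed in: Jars upright (0.1 rad), centred over the cork mat; strips flat on the shelf floor inside its rims, paint up; shelf within 8 mm of home, door within 0.05 rad of shut, timer within 0.12 rad of the orange mark (2.0 rad); all let go and at rest (all of step 1 and all of step 4 and all of step 7 and value of joint shelf below 0.008 m and value of joint door below 0.05 rad and linear speed of each of jar_a, jar_b, jar_c, strip_a, strip_b, strip_c below 0.02 m/s); the robot touches nothing.
It fails at once if the temperature ring is turned (its pointer moves more than 5 mm, 0.16 rad) (distance of temp_pointer from where it was at the start of the episode above 0.005 m).
It fails at once if the dish is moved more than 30 mm (distance of dish from where it was at the start of the episode above 0.03 m).
It fails at once if the mug is moved more than 30 mm (distance of mug from where it was at the start of the episode above 0.03 m).
It fails at once if the tin is moved more than 30 mm (distance of tin from where it was at the start of the episode above 0.03 m).
Of jar_a, jar_b, jar_c only 1 to 2 are there at a start; the rules pass over those that are not, and their reading is None.
Of strip_a, strip_b, strip_c only 2 to 3 are there at a start; the rules pass over those that are not, and their reading is None.
At some moment in a run one of jar_a, jar_b, jar_c may be knocked a few centimetres aside while the robot is not near it.
Once in a run the grip may slacken for a moment while it holds something.
It also fails if it takes over 210 s, if anything falls off the work surface, if the arm or the gripper's body presses on something with over 40 N, if the wrist force passes 120 N, or if a joint passes its speed limit or range.

### The arm

A 7-joint arm with a two-finger parallel gripper is mounted at the origin on the work surface. World frame = base frame: x ahead of the robot, y to its left, z up, the work surface at z = 0. Lengths are in m, angles in rad, forces in N, time in s.
With the tool pointing down it reaches from about 0.4 to 0.85 m from the base axis. Payload 10.4 kg.
Tool frame: the origin (TCP) lies between the finger pads; the fingertips stand env.tip_reach ahead of it and the grasp point (between the pads) lies 11 mm behind it (env.tip_reach is the distance from the TCP to the fingertips, in m); z points along the fingers, y is the line along which they close (so a half turn about z gives the same grasp; the last joint's range is limited). The gripper opens to 85 mm and grips with 20 to 120 N. Pads are 22 mm wide; open, the fingers measure 114 mm over their backs; the gripper's body (76 mm by 85 mm) begins 54 mm behind the grasp point. The pads swing forward as they close: fully open they stand 13 mm farther back than shut.
Start: joints at [1.169, 0.332, -0.065, 1.46, 0.022, 1.35, -0.088], TCP at [0.231, -0.581, 0.239] pointing down, gripper open.
Joint ranges: [-2.6, 2.6], [-0.5, 2.12], [-1.47, 1.34], [0.16, 2.42], [-1.27, 4.41], [0.06, 2.06], [-2.6, 2.6]. Speed limits (rad/s): [2.22, 2.22, 2.79, 2.79, 3.14, 3.14, 3.14].

### API

Orientations are given as a 3x3 rotation matrix whose columns are the frame's x, y, z axes.
In Python, from workcell import env, camera, calibration gives the robot as it stands.
- The arm moves only by the tool arm_command, never from a script. Its argument "deltas" is text: rows parted by semicolons, each of 7 numbers parted by spaces: the shift along the tool's x, y, z in units of 0.05 m (1.0 is 0.05 m), then the turn, a rotation vector about the tool's x, y, z in units of 6 degrees (1.0 is 6 degrees), then the opening, from 0 (shut) to 1 (fully open). A call has 1 to 12 rows; each row shifts and turns the commanded pose from where the row before left it, along the tool's axes as they then stand; what a row does not reach is not made up. A row lasts 1/10 s, in which the tool goes at most 50 mm and 8.59 degrees, less where a joint would pass 70% of its speed; a pose out of reach is approached as far as the arm can. A call with a number of a shift or a turn outside -1 to 1 is refused whole. A call with a gripper value outside its range is refused whole. The fingers move at their own pace and stop on an object; "force" is the grip in N (left out, the last holds). Time passes only in rows, so rows that do not move let the fingers close. It gives the time, the measured TCP pose, the force, the opening and the grip force at its end, in the units of the state.
- env.read_state(): the state, without advancing time (a new reading comes with each control period).
- camera(name): name is "side" or "top" or "wrist"; returns (picture, depth): 400x640x3 uint8, red, green, blue; 400x640 float32, m along the optical axis (not along the pixel's ray), 0 where there is no reading.
- calibration(name): a dict with "mtx" (3x3 intrinsics, pixels), "R" (3x3) and "t" (3): a world point X has camera coordinates R X + t. Camera axes: x right, y down, z forward; pixel columns grow to the right and rows downward; lengths in m; the calibration is good to about 2 mm. The wrist camera is an equidistant fisheye: a pixel r from the principal point sees the ray r / f radians off the axis. A picture is of the moment at which its call begins: read the wrist's pose just before it. calibration takes no time and is no camera call; for the wrist camera it gives the pose at the moment of the call.
- env.job_done(): hands the job in; it is judged then, once.
The state is a dict: "t": time; "joint_positions": joint angles; "joint_vel": joint speeds; "tau": joint torques, N m; "tool_pos": TCP position; "tool_rot": TCP orientation; "contact_force": force on the tool from outside, world axes, zero at the start; "torque": the same for the moment, N m; "grip_width": finger opening in m; "grasp_force": force on a finger pad.
Only numpy, scipy, OpenCV 4.12 (cv2) and the standard library are available. Lean on these libraries where they do the work, as an engineer would, in place of code of your own. Each camera call takes 0.05 s, during which the arm holds its last target. There are 200 camera calls.

## Working session

There is one attempt and no reset: what is moved stays moved. The work goes in short steps, Python scripts to look and compute and a tool call to move; the robot and the scene stay as the last step left them, time stands still between calls to the robot, and variables do not carry over. Pictures are saved under pics/ and viewed, at most 14 in all, crops included, and the job is handed in when it is done.

Besides the shell and the picture viewer there is one more tool, called as name(argument=value, ...) on one line, values as JSON. arm_command: Moves the arm, as the interface text tells. Its arguments: {"type":"object","properties":{"deltas":{"type":"string"},"force":{"type":"number"}},"required":["deltas"]}

```bash
mkdir -p pics; ls; cat > h.py <<'E'
import numpy as np, cv2
from workcell import env, camera, calibration
def snap(n,f=None):
    c=calibration(n); p,d=camera(n)
    if f: cv2.imwrite('pics/'+f+'.png',p[:,:,::-1])
    np.savez('last_%s.npz'%n,p=p,d=d,**{k:np.array(c[k]) for k in('mtx','R','t')})
    return p,d,c
def load(n):
    z=np.load('last_%s.npz'%n); return z['p'],z['d'],z
def ray(c,u,v,z):
    "pixel -> world point on plane z (pinhole)"
    M=np.array(c['mtx']);R=np.array(c['R']);t=np.array(c['t']).ravel()
    d=R.T@np.linalg.solve(M,[u,v,1.]);o=-R.T@t
    return o+d*(z-o[2])/d[2]
def cloud(c,d):
    M=np.array(c['mtx']);R=np.array(c['R']);t=np.array(c['t']).ravel()
    v,u=np.mgrid[:d.shape[0],:d.shape[1]]
    P=np.stack([(u-M[0,2])/M[0,0]*d,(v-M[1,2])/M[1,1]*d,d],-1)
    return (P-t)@R
E
python3 - <<'E'
from h import *
for n in('top','side'):
    p,d,c=snap(n,n+'0'); print(n,np.array(c['mtx']).round(1).tolist(),np.array(c['R']).round(3).tolist(),np.array(c['t']).round(3).tolist())
s=env.read_state();print(env.tip_reach,s)
E
```

```text
pics
top [[379.8, 0.0, 326.4], [0.0, 379.8, 194.8], [0.0, 0.0, 1.0]] [[-0.023, -1.0, 0.001], [-0.981, 0.022, -0.191], [0.191, -0.006, -0.982]] [-0.091, 0.583, 1.682]
side [[433.7, 0.0, 321.2], [0.0, 433.7, 204.5], [0.0, 0.0, 1.0]] [[0.997, -0.077, 0.025], [-0.015, -0.479, -0.878], [0.079, 0.874, -0.479]] [-0.565, 0.115, 1.611]
0.008 {'t': 0.1, 'joint_positions': array([ 1.16939316,  0.33279654, -0.06468025,  1.46086756,  0.02162053,
        1.34988911, -0.08846268]), 'joint_vel': array([ 0.00048364, -0.00102797, -0.0003844 , -0.00211944, -0.00101686,
       -0.00029769, -0.0011462 ]), 'tau': array([ 2.16878710e-03, -6.26748776e+01,  4.94629238e-02, -3.92427385e+01,
        1.62712298e-02,  7.11176152e-03, -1.01542910e-04]), 'tool_pos': array([ 0.23099038, -0.58039748,  0.23859813]), 'tool_rot': array([[ 9.29092130e-01,  3.69847965e-01, -5.44581165e-04],
       [ 3.69848357e-01, -9.29091433e-01,  1.14145399e-03],
       [-8.38012587e-05, -1.26192837e-03, -9.99999200e-01]]), 'contact_force': array([ 0.50859064, -0.13040452, -0.20701924]), 'torque': array([-0.01778779, -0.02431087,  0.01673675]), 'grasp_force': 0.0, 'grip_width': 0.08512142428891713}
```

View pics/top0.png

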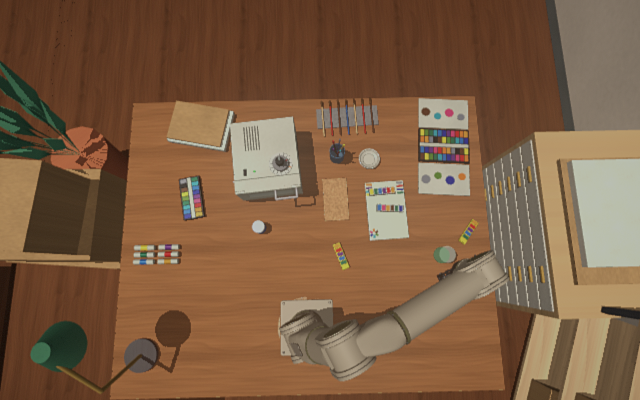

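View pics/side0.png

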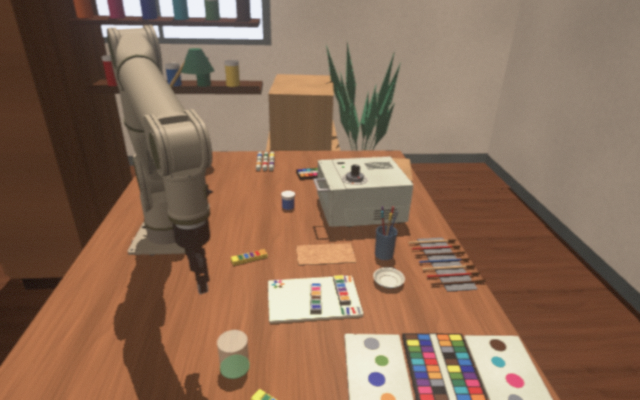

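```bash
python3 - <<'E'
from h import *
p,d,c=load('top')
a=cv2.resize(p[105:285,225:425],None,fx=4,fy=4,interpolation=cv2.INTER_CUBIC)[:600,:800]
q=load('side')[0][240:400,190:390]
cv2.imwrite('pics/crop1.png',a[:,:,::-1])
cv2.imwrite('pics/crop2.png',cv2.resize(q,None,fx=3,fy=3,interpolation=cv2.INTER_CUBIC)[:,:,::-1])
for nm,u,v,z in[('bluejar',258,225,.062),('greenjar',445,254,.062),('mat',336,199,.004),('block',386,210,.012),('knob',281,161,.235),('s1',386,190,.029),('s2',390,209,.029),('dryTL',230,128,.18),('dryTR',296,120,.18),('handle',287,193,.168)]:
    print(nm,ray(c,u,v,z).round(3))
C=cloud(c,d)
for u,v in[(258,225),(445,254),(336,199),(386,210),(265,140),(281,161)]:print(u,v,C[v,u].round(3))
E
```

```text
bluejar [0.449 0.206 0.062]
greenjar [ 0.301 -0.623  0.062]
mat [ 0.57  -0.149  0.004]
block [ 0.511 -0.38   0.012]
knob [0.694 0.083 0.235]
s1 [ 0.603 -0.383  0.029]
s2 [ 0.513 -0.396  0.029]
dryTL [0.865 0.313 0.18 ]
dryTR [0.896 0.023 0.18 ]
handle [0.571 0.065 0.168]
258 225 [0.448 0.206 0.063]
445 254 [ 0.3   -0.614  0.092]
336 199 [ 0.57  -0.149  0.005]
386 210 [ 0.509 -0.379  0.024]
265 140 [0.806 0.159 0.181]
281 161 [0.692 0.082 0.243]
```

View pics/crop1.png

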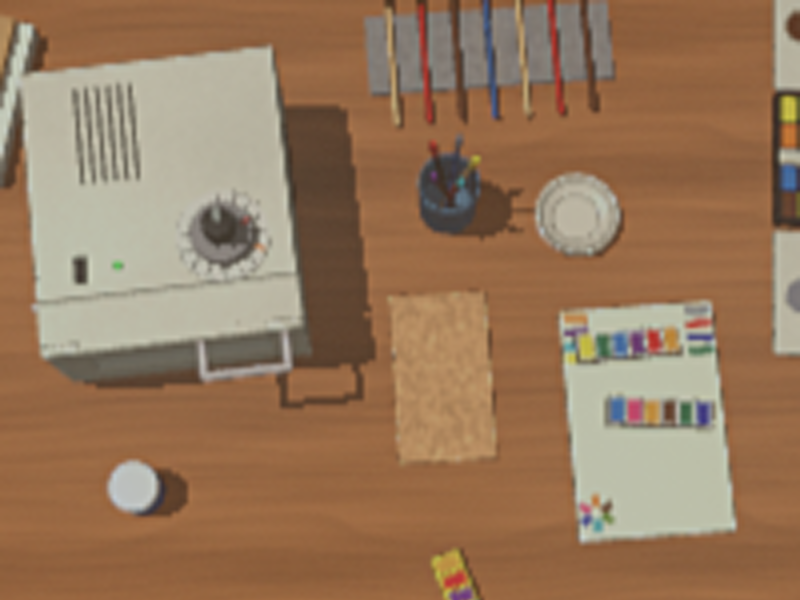

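View pics/crop2.png

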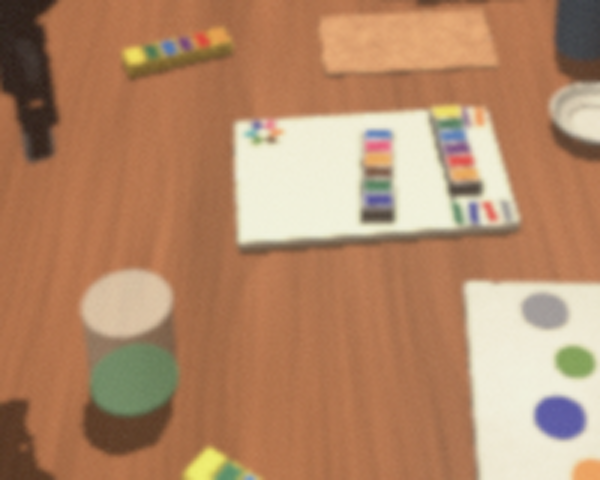

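```bash
cat > m1.py <<'E'
from h import *
p,d,c=load('top'); C=cloud(c,d)
hsv=cv2.cvtColor(p,cv2.COLOR_RGB2HSV).astype(int)
def rect(P):
    (x,y),(w,h),a=cv2.minAreaRect(P[:,:2].astype(np.float32)); return np.round([x,y,w,h,a],4)
def box(u0,u1,v0,v1):
    m=np.zeros(d.shape,bool);m[v0:v1,u0:u1]=1;return m
def big(m):
    n,l,s,_=cv2.connectedComponentsWithStats(m.astype(np.uint8));return l==1+np.argmax(s[1:,4])
Z=C[:,:,2]
m=big(box(225,306,105,200)&(abs(Z-.18)<.006)); print('roof+door',rect(C[m]),m.sum(), 'zmed',np.median(Z[m]))
m=box(225,306,105,200)&(Z>.222); P=C[m];print('knob',P[:,:2].mean(0),m.sum(),P[:,2].max(),rect(P))
def planerect(m,z):
    v,u=np.nonzero(m);P=np.array([ray(c,a,b,z) for a,b in zip(u,v)]);return rect(P),P.mean(0).round(4),m.sum()
b,g,r=p[:,:,2].astype(int),p[:,:,1].astype(int),p[:,:,0].astype(int)
m=big(box(240,275,215,240)&(Z>.045));print('jar',planerect(m,.062))
m=big(box(315,355,172,225)&(r>180)&(g>125)) ;print('mat',planerect(m,.004))
m=big(box(355,420,170,250)&(g>150)&(b>140));m=big(cv2.morphologyEx(m.astype(np.uint8),cv2.MORPH_CLOSE,np.ones((9,9)))>0);print('block',planerect(m,.012))
for y0,y1 in((183,199),(200,215)):
    m=box(360,412,y0,y1)&(Z>.021);print('strip',planerect(m,.029))
E
python3 m1.py
```

```text
roof+door [0.7374 0.1613 0.3337 0.2852 4.5959] 3797 zmed 0.18084268261766975
knob [0.57155751 0.03923751] 78 1.7623431093373378 [ 4.84400e-01 -5.20000e-03  5.01800e-01  3.19000e-02  2.44292e+01]
jar (array([4.4360e-01, 2.0510e-01, 5.5100e-02, 5.1600e-02, 6.2538e+01]), array([0.4439, 0.2051, 0.062 ]), np.int64(126))
mat (array([ 0.5704, -0.1435,  0.074 ,  0.1981, 59.3651]), array([ 0.5686, -0.1463,  0.004 ]), np.int64(217))
block (array([ 0.5149, -0.3811,  0.2692,  0.1783,  2.7222]), array([ 0.5069, -0.3828,  0.012 ]), np.int64(2072))
strip (array([ 6.02200e-01, -3.80800e-01,  1.97900e-01,  7.24000e-02,
        8.45529e+01]), array([ 0.6018, -0.3647,  0.029 ]), np.int64(212))
strip (array([ 0.5204, -0.3752,  0.0639,  0.2145,  0.4251]), array([ 0.5209, -0.3933,  0.029 ]), np.int64(201))
```

```bash
cat >> h.py <<'E'
from scipy.spatial.transform import Rotation as Ro
def down(az):
    "tool pointing down, tool y along azimuth az (deg)"
    a=np.radians(az); y=np.array([np.cos(a),np.sin(a),0]); z=np.array([0,0,-1.]); return np.stack([np.cross(y,z),y,z],1)
def plan(steps,p=None,R=None,vmax=.9,wmax=.95):
    """steps: (pos or None, az or None, opening, [rows]) -> printed rows, straight lines; returns end pose"""
    s=env.read_state(); p=np.array(s['tool_pos']) if p is None else p; R=np.array(s['tool_rot']) if R is None else R
    out=[]
    for st in steps:
        P=p if st[0] is None else np.array(st[0],float); T=R if st[1] is None else (down(st[1]) if np.isscalar(st[1]) else st[1])
        rv=Ro.from_matrix(T@R.T).as_rotvec()
        n=st[3] if len(st)>3 else max(1,int(np.ceil(max(np.linalg.norm(P-p)/.05/vmax,np.degrees(np.linalg.norm(rv))/6/wmax))))
        p0,R0=p.copy(),R.copy()
        for i in range(1,n+1):
            g=p0+(P-p0)*i/n; G=Ro.from_rotvec(rv*i/n).as_matrix()@R0
            a=np.round(R.T@(g-p)/.05,2); b=np.round(np.degrees(Ro.from_matrix(R.T@G).as_rotvec())/6,2)
            p=p+R@a*.05; R=R@Ro.from_rotvec(np.radians(b*6)).as_matrix()
            out.append(' '.join('%g'%(x+0.) for x in[*a,*b,st[2]]))
    print(len(out),'rows')
    for i in range(0,len(out),12): print('; '.join(out[i:i+12]))
    print('end',p.round(4)); return p,R
E
python3 - <<'E'
from h import *
c=calibration('wrist');s=env.read_state();R=np.array(c['R']);t=np.array(c['t']).ravel()
print('cam in tool',(np.array(s['tool_rot']).T@(-R.T@t-s['tool_pos'])).round(3),(np.array(s['tool_rot']).T@R.T).round(2).tolist(),np.array(c['mtx']).round(1).tolist(),c.keys())
plan([((.42,-.2,.26),-25,1),((.455,.16,.26),5,1)])
E
```

```text
cam in tool [ 0.077 -0.001 -0.136] [[0.0, -0.95, -0.3], [1.0, -0.0, 0.0], [-0.0, -0.3, 0.95]] [[309.7, 0.0, 321.3], [0.0, 309.7, 198.2], [0.0, 0.0, 1.0]] dict_keys(['mtx', 'R', 't'])
19 rows
0.63 -0.57 -0.04 0 0 -0.72 1; 0.68 -0.51 -0.04 0 0 -0.72 1; 0.71 -0.47 -0.05 0 0 -0.72 1; 0.74 -0.41 -0.04 0 0 -0.73 1; 0.77 -0.35 -0.04 -0.01 0 -0.72 1; 0.8 -0.3 -0.04 0 0 -0.72 1; 0.82 -0.23 -0.05 0 0 -0.72 1; 0.83 -0.17 -0.04 0 0 -0.72 1; 0.84 -0.11 -0.04 0 0 -0.72 1; 0.85 -0.04 -0.04 0 0 -0.73 1; 0.76 -0.27 0 0 0 -0.56 1; 0.77 -0.22 0 0 0 -0.55 1
0.78 -0.18 0 0 0 -0.56 1; 0.8 -0.13 0 0 0 -0.55 1; 0.8 -0.08 0 0 0 -0.56 1; 0.8 -0.04 0 0 0 -0.55 1; 0.8 0 0 0 0 -0.56 1; 0.81 0.06 0 0 0 -0.55 1; 0.79 0.1 0 0 0 -0.56 1
end [0.455  0.1598 0.26  ]
```

arm_command(deltas="0.63 -0.57 -0.04 0 0 -0.72 1; 0.68 -0.51 -0.04 0 0 -0.72 1; 0.71 -0.47 -0.05 0 0 -0.72 1; 0.74 -0.41 -0.04 0 0 -0.73 1; 0.77 -0.35 -0.04 -0.01 0 -0.72 1; 0.8 -0.3 -0.04 0 0 -0.72 1; 0.82 -0.23 -0.05 0 0 -0.72 1; 0.83 -0.17 -0.04 0 0 -0.72 1; 0.84 -0.11 -0.04 0 0 -0.72 1; 0.85 -0.04 -0.04 0 0 -0.73 1; 0.76 -0.27 0 0 0 -0.56 1; 0.77 -0.22 0 0 0 -0.55 1")

```text
t: 1.3
tool_pos: [0.4279, -0.1186, 0.2599]
tool_rot: [[0.312, 0.95, 0.0], [0.95, -0.312, -0.001], [-0.001, 0.001, -1.0]]
contact_force: [1.7, -0.5, -0.0]
grip_width: 0.0855
grasp_force: 0.0
```

arm_command(deltas="0.78 -0.18 0 0 0 -0.56 1; 0.8 -0.13 0 0 0 -0.55 1; 0.8 -0.08 0 0 0 -0.56 1; 0.8 -0.04 0 0 0 -0.55 1; 0.8 0 0 0 0 -0.56 1; 0.81 0.06 0 0 0 -0.55 1; 0.79 0.1 0 0 0 -0.56 1; 0 0 0 0 0 0 1; 0 0 0 0 0 0 1")

```text
t: 2.2
tool_pos: [0.4548, 0.1601, 0.2596]
tool_rot: [[-0.089, 0.996, -0.0], [0.996, 0.089, -0.001], [-0.001, -0.0, -1.0]]
contact_force: [-0.6, -1.5, -0.4]
grip_width: 0.0852
grasp_force: 0.0
```

```bash
cat >> h.py <<'E'
def wray(c,u,v,z):
    M=np.array(c['mtx']);R=np.array(c['R']);t=np.array(c['t']).ravel()
    x,y=u-M[0,2],v-M[1,2];r=np.hypot(x,y)+1e-9;th=r/M[0,0]
    d=R.T@np.array([np.sin(th)*x/r,np.sin(th)*y/r,np.cos(th)]);o=-R.T@t
    return o+d*(z-o[2])/d[2]
def wproj(c,X):
    M=np.array(c['mtx']);P=np.array(c['R'])@np.array(X)+np.array(c['t']).ravel()
    rr=np.hypot(P[0],P[1]);th=np.arctan2(rr,P[2]);return np.array([M[0,2]+M[0,0]*th*P[0]/rr,M[1,2]+M[0,0]*th*P[1]/rr])
E
python3 - <<'E'
from h import *
s=env.read_state();print(s['t'],s['tool_pos'])
p,d,c=snap('wrist','w1')
hsv=cv2.cvtColor(p,cv2.COLOR_RGB2HSV)
print([wproj(c,x).round(0) for x in[(.444,.205,.062),(.692,.083,.235)]])
E
```

```text
2.2 [0.45480018 0.16012006 0.25959718]
[array([315., 133.]), array([568., 326.])]
```

View pics/w1.png

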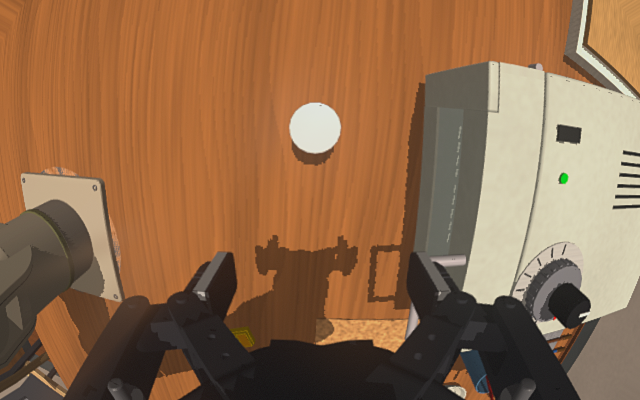

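```bash
python3 - <<'E'
from h import *
p,d,c=load('wrist')
hsv=cv2.cvtColor(p,cv2.COLOR_RGB2HSV).astype(int)
m=np.zeros(d.shape,np.uint8); m[90:165,280:350]=((hsv[90:165,280:350,1]<40)&(hsv[90:165,280:350,2]>150))
n,l,s,ce=cv2.connectedComponentsWithStats(m);k=1+np.argmax(s[1:,4]);v,u=np.nonzero(l==k)
P=np.array([wray(c,a,b,.062) for a,b in zip(u,v)]);print('jar',P.mean(0),np.ptp(P,0))
J=P.mean(0)
for nm,u,v,z in[('door FL',489,62,.178),('door front lower',470,240,.178),('seam a',545,70,.18),('seam b',533,240,.18),('handle',440,259,.168)]:print(nm,wray(c,u,v,z).round(4))
J=[J[0],J[1]]
plan([((*J,.12),5,1),((*J,.03),5,1)])
E
```

```text
jar [0.44330032 0.21092746 0.062     ] [5.38618798e-02 5.40001551e-02 1.11022302e-16]
door FL [0.5713 0.2884 0.178 ]
door front lower [0.5827 0.1432 0.178 ]
seam a [0.6275 0.2962 0.18  ]
seam b [0.6529 0.1467 0.18  ]
handle [0.5637 0.1191 0.168 ]
7 rows
0.26 -0.04 0.7 0 0 0 1; 0.27 -0.03 0.7 0 0.01 0 1; 0.26 -0.04 0.69 0 0 0 1; 0.27 -0.03 0.7 0 0 0 1; 0 0 0.6 0 0 0 1; 0 0 0.6 0 0 0 1; 0 0 0.6 0 0 0 1
end [0.4434 0.211  0.03  ]
```

arm_command(deltas="0.26 -0.04 0.7 0 0 0 1; 0.27 -0.03 0.7 0 0.01 0 1; 0.26 -0.04 0.69 0 0 0 1; 0.27 -0.03 0.7 0 0 0 1; 0 0 0.6 0 0 0 1; 0 0 0.6 0 0 0 1; 0 0 0.6 0 0 0 1; 0 0 0 0 0 0 1; 0 0 0 0 0 0 0; 0 0 0 0 0 0 0; 0 0 0 0 0 0 0; 0 0 0 0 0 0 0", force=50)

```text
t: 3.45
tool_pos: [0.4448, 0.2117, 0.0323]
tool_rot: [[-0.087, 0.996, 0.003], [0.996, 0.087, 0.0], [-0.0, 0.003, -1.0]]
contact_force: [-2.0, -0.7, 5.5]
grip_width: 0.0549
grasp_force: 52.2
```

```bash
python3 - <<'E'
from h import *
s=env.read_state();print(s['t'],s['tool_pos'],s['grip_width'],s['grasp_force'])
p=np.array(s['tool_pos'])
plan([((p[0],p[1],.16),5,0),((.43,.05,.16),0,0),((.568,-.148,.16),0,0),((.568,-.148,.045),0,0)])
E
```

```text
3.45 [0.44483287 0.21170581 0.03234825] 0.05489203113353455 52.18137860298157
16 rows
0 0 -0.85 0.01 0 0 0; 0 0 -0.85 0.01 0 0 0; 0 0.01 -0.85 0.01 0 0 0; -0.8 -0.15 0 0 0 0.21 0; -0.8 -0.12 0 0 0 0.21 0; -0.81 -0.11 0 0 0 0.2 0; -0.8 -0.1 0 0 0 0.21 0; -0.66 0.46 0 0 0 0 0; -0.66 0.46 0 0 0 0 0; -0.66 0.46 0 0 0 0 0; -0.66 0.46 0 0 0 0 0; -0.66 0.46 0 0 0 0 0
-0.66 0.46 0 0 0 0 0; 0 0 0.77 0 0 0 0; 0 0 0.76 0 0 0 0; 0 0 0.77 0 0 0 0
end [ 0.5678 -0.1479  0.0449]
```

arm_command(deltas="0 0 -0.85 0.01 0 0 0; 0 0 -0.85 0.01 0 0 0; 0 0.01 -0.85 0.01 0 0 0; -0.8 -0.15 0 0 0 0.21 0; -0.8 -0.12 0 0 0 0.21 0; -0.81 -0.11 0 0 0 0.2 0; -0.8 -0.1 0 0 0 0.21 0; -0.66 0.46 0 0 0 0 0; -0.66 0.46 0 0 0 0 0; -0.66 0.46 0 0 0 0 0; -0.66 0.46 0 0 0 0 0; -0.66 0.46 0 0 0 0 0", force=70)

```text
t: 4.65
tool_pos: [0.5452, -0.1166, 0.1592]
tool_rot: [[-0.0, 1.0, -0.001], [1.0, 0.0, -0.001], [-0.001, -0.001, -1.0]]
contact_force: [0.5, 0.9, -1.2]
grip_width: 0.0544
grasp_force: 74.8
```

arm_command(deltas="-0.66 0.46 0 0 0 0 0; 0 0 0.77 0 0 0 0; 0 0 0.76 0 0 0 0; 0 0 0.6 0 0 0 0; 0 0 0 0 0 0 0; 0 0 0 0 0 0 0")

```text
t: 5.25
tool_pos: [0.5676, -0.1479, 0.0528]
tool_rot: [[-0.001, 1.0, -0.001], [1.0, 0.001, -0.0], [-0.0, -0.001, -1.0]]
contact_force: [0.5, -0.5, -1.3]
grip_width: 0.0544
grasp_force: 74.9
```

```bash
python3 - <<'E'
from h import *
s=env.read_state();print(s['t'],s['tool_pos'],s['grip_width'],s['grasp_force'],s['contact_force'])
p,d,c=snap('side')
hsv=cv2.cvtColor(p,cv2.COLOR_RGB2HSV).astype(int)
cv2.imwrite('pics/s2.png',cv2.resize(p[180:300,260:420],None,fx=4,fy=4)[:,:,::-1])
E
```

```text
5.25 [ 0.56756258 -0.14792842  0.05282613] 0.054362490080901014 74.89642024040222 [ 0.46313741 -0.4644448  -1.29862434]
```

View pics/s2.png

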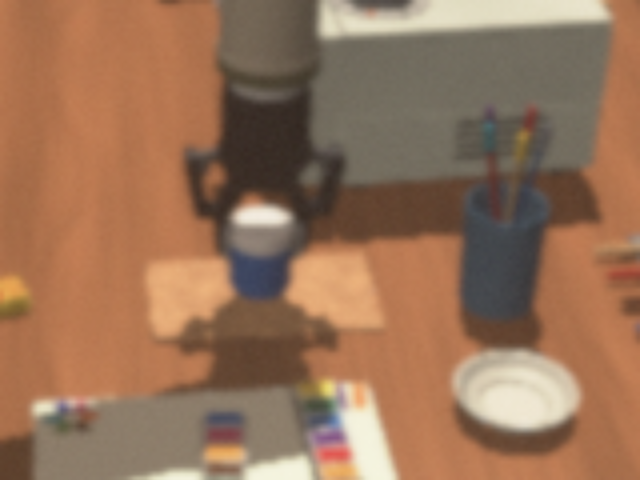

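arm_command(deltas="0 0 0.16 0 0 0 0; 0 0 0.14 0 0 0 0; 0 0 0.03 0 0 0 0; 0 0 0 0 0 0 0; 0 0 0 0 0 0 0.8; 0 0 0 0 0 0 1; 0 0 0 0 0 0 1; 0 0 -0.3 0 0 0 1; 0 0 -0.9 0 0 0 1; 0 0 -0.9 0 0 0 1; 0 0 -0.9 0 0 0 1; 0 0 -0.9 0 0 0 1")

```text
t: 6.5
tool_pos: [0.5672, -0.1474, 0.2327]
tool_rot: [[-0.001, 1.0, -0.002], [1.0, 0.001, -0.0], [-0.0, -0.002, -1.0]]
contact_force: [0.9, -1.0, 0.6]
grip_width: 0.0853
grasp_force: 0.0
```

```bash
python3 - <<'E'
from h import *
s=env.read_state();print(s['t'],s['tool_pos'])
# next: viewpoint for the knob/door; camera sits 77mm toward tool +x (left)
plan([((.50,-.09,.33),5,1),((.60,.03,.36),5,1)])
E
```

```text
6.5 [ 0.56718846 -0.14742193  0.23273872]
7 rows
0.38 -0.45 -0.65 -0.01 0 -0.27 1; 0.4 -0.44 -0.65 0 0 -0.28 1; 0.41 -0.42 -0.64 -0.01 0 -0.27 1; 0.55 0.55 -0.15 0 0 0 1; 0.56 0.55 -0.15 0 0 0 1; 0.55 0.55 -0.15 0 0 0 1; 0.55 0.55 -0.15 0 0 0 1
end [0.5999 0.0298 0.3598]
```

arm_command(deltas="0.38 -0.45 -0.65 -0.01 0 -0.27 1; 0.4 -0.44 -0.65 0 0 -0.28 1; 0.41 -0.42 -0.64 -0.01 0 -0.27 1; 0.55 0.55 -0.15 0 0 0 1; 0.56 0.55 -0.15 0 0 0 1; 0.55 0.55 -0.15 0 0 0 1; 0.55 0.55 -0.15 0 0 0 1; 0 0 0 0 0 0 1; 0 0 0 0 0 0 1")

```text
t: 7.4
tool_pos: [0.6003, 0.0305, 0.3572]
tool_rot: [[-0.089, 0.996, -0.001], [0.996, 0.089, 0.001], [0.001, -0.0, -1.0]]
contact_force: [-0.7, -0.9, 0.2]
grip_width: 0.0853
grasp_force: 0.0
```

```bash
python3 - <<'E'
from h import *
s=env.read_state();print(s['t'],s['tool_pos'])
p,d,c=snap('wrist','w2')
print(wproj(c,(.692,.083,.235)),wproj(c,(.567,-.148,.066)))
E
```

```text
7.4 [0.60027676 0.03047819 0.35719013]
[430.98075763 145.78025783] [290.47803595 268.48386156]
```

View pics/w2.png

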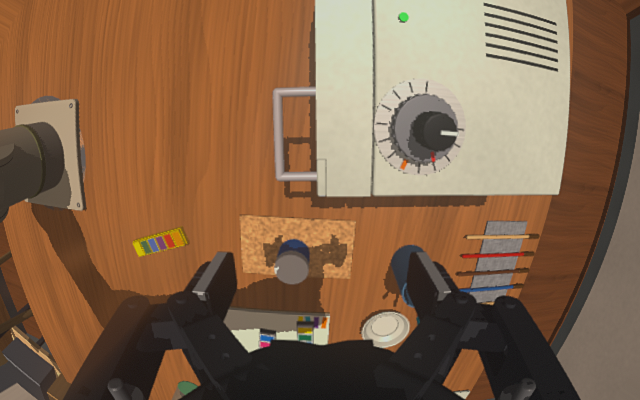

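```bash
python3 - <<'E'
from h import *
p,d,c=load('wrist')
g=p.max(2).astype(int)
for nm,u,v,z in[('handle mid',279,135,.173),('handle L end',279,91,.173),('handle R',279,179,.173),('doorfront1',316,40,.178),('doorfront2',317,190,.178),('seam1',374,30,.18),('seam2',375,190,.18),('FRroof',375,195,.18),('BR',559,194,.18),('back1',571,60,.18),('orange',403,165,.18),('white',451,132,.235)]:
    print(nm,wray(c,u,v,z).round(4))
sub=p[100:170,400:470].astype(int);gr=sub.max(2)
m=(gr<60).astype(np.uint8)
n,l,s,ce=cv2.connectedComponentsWithStats(m);print(s,ce.round(1))
cv2.imwrite('pics/knob.png',cv2.resize(p[70:190,365:485],None,fx=5,fy=5,interpolation=cv2.INTER_CUBIC)[:,:,::-1])
E
```

```text
handle mid [0.5526 0.0718 0.173 ]
handle L end [0.5493 0.1176 0.173 ]
handle R [0.5554 0.0246 0.173 ]
doorfront1 [0.5824 0.1728 0.178 ]
doorfront2 [0.597  0.0174 0.178 ]
seam1 [0.6391 0.1898 0.18  ]
seam2 [0.6584 0.0235 0.18  ]
FRroof [0.6592 0.018  0.18  ]
BR [0.9161 0.0432 0.18  ]
back1 [0.9002 0.2197 0.18  ]
orange [0.6849 0.0536 0.18  ]
white [0.7093 0.0978 0.235 ]
[[   0    0   70   70 4345]
 [  12   12   44   39  501]
 [  34   13    7    1    7]
 [  52   20    1    2    2]
 [  53   23    1    1    1]
 [  42   25   14    6   28]
 [  38   32    2    2    3]
 [  35   38    1    1    1]
 [  37   38    1    1    1]
 [  31   40    1    1    1]
 [  37   41    5    4    8]
 [  35   43    1    1    1]
 [  42   43    1    1    1]] [[35.2 34.8]
 [27.2 32.8]
 [37.  13. ]
 [52.  20.5]
 [53.  23. ]
 [50.5 28.4]
 [38.3 32.3]
 [35.  38. ]
 [37.  38. ]
 [31.  40. ]
 [38.8 42.9]
 [35.  43. ]
 [42.  43. ]]
```

View pics/knob.png

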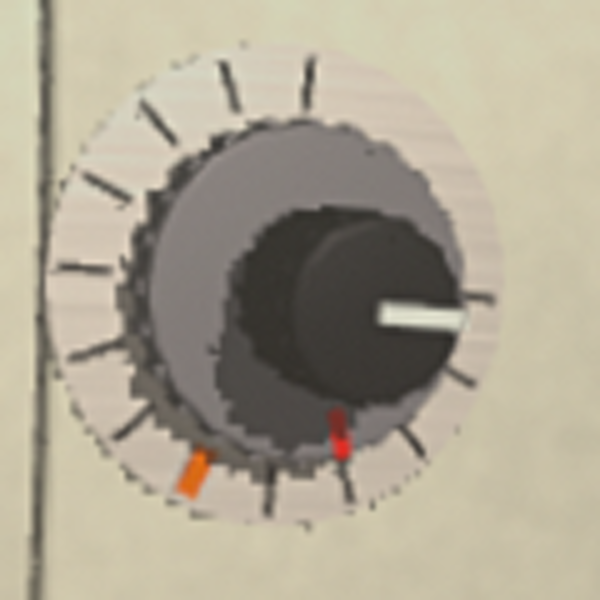

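```bash
cat >> h.py <<'E'
YAW=5.4; _y=np.radians(YAW); DC=np.array([.774,.169])
def dry(x,y,z=None):
    "dryer frame -> world"
    q=DC+np.array([[np.cos(_y),-np.sin(_y)],[np.sin(_y),np.cos(_y)]])@[x,y]; return q if z is None else np.array([*q,z])
def hand(q,dr=0):
    "door handle xy at door angle q"
    h=dry(-.132,.140); v=dry(-.229,-.075)-h; return h+Ro.from_euler('z',-q).as_matrix()[:2,:2]@v
E
python3 - <<'E'
from h import *
p,d,c=load('wrist'); K=wray(c,440.6,132.4,.235);print('knob',K, 'own',np.array([[np.cos(_y),np.sin(_y)],[-np.sin(_y),np.cos(_y)]])@(K[:2]-DC),'tip',wray(c,457.4,134,.235)-K,'head',wray(c,441,133,.235))
print(hand(0),hand(1.62))
h0=hand(0)
st=[((*h0,.25),5.4,.47,4),((*h0,.15),5.4,.47,4),(None,None,.24,3)]
q,az=0,5.4
N=21
qs=np.linspace(0,1.64,N+1)[1:]
for q in qs: st.append(((*hand(q),.15),5.4-min(np.degrees(q),78),.24,1))
plan(st)
E
```

```text
Traceback (most recent call last):
NameError: name '_y' is not defined
```

```bash
sed -i 's/\b_y\b/YR/g' h.py; python3 - <<'E'
from h import *
p,d,c=load('wrist'); K=wray(c,440.6,132.4,.235);print('knob',K, 'own',np.array([[np.cos(YR),np.sin(YR)],[-np.sin(YR),np.cos(YR)]])@(K[:2]-DC),'tip',wray(c,457.4,134,.235)-K,'head',wray(c,441,133,.235))
print(hand(0),hand(1.62))
h0=hand(0)
st=[((*h0,.25),5.4,.47,4),((*h0,.15),5.4,.47,4),(None,None,.24,3)]
N=21
qs=np.linspace(0,1.64,N+1)[1:]
for q in qs: st.append(((*hand(q),.15),5.4-min(np.degrees(q),78),.24,1))
plan(st)
E
```

```text
knob [0.69926632 0.09595172 0.235     ] own [-0.08127646 -0.06569103] tip [0.01661951 0.00098512 0.        ] head [0.69972981 0.09548133 0.235     ]
[0.55307443 0.07278205] [0.41026093 0.38317678]
32 rows
0.24 -0.21 0.54 0 0 -0.02 0.47; 0.24 -0.22 0.53 0 0 -0.01 0.47; 0.23 -0.21 0.54 0 0 -0.02 0.47; 0.24 -0.22 0.53 0 0 -0.02 0.47; 0 0 0.5 0 0 0 0.47; 0 0 0.5 0 0 0 0.47; 0 0 0.5 0 0 0 0.47; 0 0 0.5 0 0 0 0.47; 0 0 0 0 0 0 0.24; 0 0 0 0 0 0 0.24; 0 0 0 0 0 0 0.24; 0.17 -0.33 0 0 0 0.75 0.24
0.16 -0.33 0 0 0 0.74 0.24; 0.17 -0.32 0 0 0 0.75 0.24; 0.16 -0.33 0 0 0 0.74 0.24; 0.17 -0.33 0 0 0 0.75 0.24; 0.16 -0.33 0 0 0 0.74 0.24; 0.16 -0.33 0 0 0 0.75 0.24; 0.17 -0.33 0 0 0 0.75 0.24; 0.16 -0.33 0 0 0 0.74 0.24; 0.17 -0.33 0 0 0 0.75 0.24; 0.16 -0.33 0 0 0 0.74 0.24; 0.17 -0.33 0 0 0 0.75 0.24; 0.16 -0.33 0 0 0 0.75 0.24
0.16 -0.33 0 0 0 0.74 0.24; 0.17 -0.33 0 0 0 0.75 0.24; 0.16 -0.33 0 0 0 0.74 0.24; 0.17 -0.33 0 0 0 0.75 0.24; 0.16 -0.33 0 0 0 0.32 0.24; 0.18 -0.32 0 0 0 0 0.24; 0.21 -0.31 0 0 0 0 0.24; 0.22 -0.29 0 0 0 0 0.24
end [0.4119 0.3876 0.1502]
```

arm_command(deltas="0.24 -0.21 0.54 0 0 -0.02 0.47; 0.24 -0.22 0.53 0 0 -0.01 0.47; 0.23 -0.21 0.54 0 0 -0.02 0.47; 0.24 -0.22 0.53 0 0 -0.02 0.47; 0 0 0 0 0 0 0.47; 0 0 0.5 0 0 0 0.47; 0 0 0.5 0 0 0 0.47; 0 0 0.5 0 0 0 0.47; 0 0 0.5 0 0 0 0.47; 0 0 0 0 0 0 0.24; 0 0 0 0 0 0 0.24; 0 0 0 0 0 0 0.24")

```text
t: 8.65
tool_pos: [0.5545, 0.0725, 0.1519]
tool_rot: [[-0.093, 0.996, 0.002], [0.996, 0.093, -0.0], [-0.0, 0.002, -1.0]]
contact_force: [0.0, 0.9, 0.3]
grip_width: 0.0202
grasp_force: 0.0
```

arm_command(deltas="0.17 -0.33 0 0 0 0.75 0.24; 0.16 -0.33 0 0 0 0.74 0.24; 0.17 -0.32 0 0 0 0.75 0.24; 0.16 -0.33 0 0 0 0.74 0.24; 0.17 -0.33 0 0 0 0.75 0.24; 0.16 -0.33 0 0 0 0.74 0.24; 0.16 -0.33 0 0 0 0.75 0.24; 0.17 -0.33 0 0 0 0.75 0.24; 0.16 -0.33 0 0 0 0.74 0.24; 0.17 -0.33 0 0 0 0.75 0.24")

```text
t: 9.65
tool_pos: [0.4191, 0.1922, 0.1515]
tool_rot: [[0.637, 0.771, 0.002], [0.771, -0.637, -0.0], [0.001, 0.002, -1.0]]
contact_force: [1.5, -1.9, -0.2]
grip_width: 0.0207
grasp_force: 0.5
```

```bash
python3 - <<'E'
from h import *
s=env.read_state();print(s['joint_positions'].round(2),s['tool_pos'],hand(1.64*10/21))
E
```

```text
[ 0.28  0.11 -0.84  1.95  0.09  1.11 -1.29] [0.41912571 0.19215435 0.15151056] [0.41808841 0.19118563]
```

arm_command(deltas="0.16 -0.33 0 0 0 0.74 0.24; 0.17 -0.33 0 0 0 0.75 0.24; 0.16 -0.33 0 0 0 0.75 0.24; 0.16 -0.33 0 0 0 0.74 0.24; 0.17 -0.33 0 0 0 0.75 0.24; 0.16 -0.33 0 0 0 0.74 0.24; 0.17 -0.33 0 0 0 0.75 0.24; 0.16 -0.33 0 0 0 0.32 0.24; 0.18 -0.32 0 0 0 0 0.24; 0.21 -0.31 0 0 0 0 0.24; 0.22 -0.29 0 0 0 0 0.24; 0 0 0 0 0 0 0.24")

```text
t: 10.85
tool_pos: [0.4131, 0.3903, 0.1514]
tool_rot: [[0.954, 0.3, 0.001], [0.3, -0.954, 0.003], [0.002, -0.002, -1.0]]
contact_force: [-0.8, 0.8, 1.0]
grip_width: 0.0205
grasp_force: 0.2
```

```bash
python3 - <<'E'
from h import *
s=env.read_state();print(s['joint_positions'].round(2),s['tool_pos'],s['contact_force'])
p0=np.array(s['tool_pos']);h=dry(-.132,.14);print('door',np.degrees(0),np.arctan2(*(p0[:2]-h)[::-1]), 'q~',(np.arctan2(*(dry(-.229,-.075)-h)[::-1])-np.arctan2(*(p0[:2]-h)[::-1]))%(2*np.pi))
b=dry(-.168,0)
plan([(( *p0[:2],.27),None,.47),((.47,.21,.27),-30,.47),((*b,.27),5.4,.47)])
E
```

```text
[-0.15  0.39 -0.84  1.69  0.31  1.19 -2.33] [0.41306331 0.39028043 0.15141397] [-0.77952962  0.81311002  1.04492641]
door 0.0 2.7304550789262136 q~ 1.6523611981106985
18 rows
0 0 -0.79 0 0 0 0.47; 0 0 -0.79 0 0 0 0.47; 0 -0.01 -0.79 0 0 0 0.47; 0 0.47 0 0 0 -0.89 0.47; -0.04 0.47 0 0 -0.01 -0.88 0.47; -0.09 0.47 0 -0.01 0 -0.89 0.47; -0.13 0.46 0 0 0 -0.89 0.47; -0.17 0.44 -0.01 0 -0.01 -0.88 0.47; -0.21 0.42 0 0 0 -0.89 0.47; -0.25 0.4 0 0 0 -0.89 0.47; -0.28 0.38 0 -0.01 -0.01 -0.88 0.47; 0.05 0.42 0 0 0 -0.84 0.47
0.02 0.42 0 0 0 -0.85 0.47; -0.02 0.43 0 0 0 -0.84 0.47; -0.06 0.41 0 0 0 -0.84 0.47; -0.09 0.42 0 0 0 -0.85 0.47; -0.13 0.4 0 0 0 -0.84 0.47; -0.17 0.39 0 0 0.01 -0.84 0.47
end [0.6068 0.1529 0.2702]
```

arm_command(deltas="0 0 -0.79 0 0 0 0.24; 0 0 -0.79 0 0 0 0.24; 0 -0.01 -0.79 0 0 0 0.24; 0 0.47 0 0 0 -0.89 0.47; -0.04 0.47 0 0 -0.01 -0.88 0.47; -0.09 0.47 0 -0.01 0 -0.89 0.47; -0.13 0.46 0 0 0 -0.89 0.47; -0.17 0.44 -0.01 0 -0.01 -0.88 0.47; -0.21 0.42 0 0 0 -0.89 0.47; -0.25 0.4 0 0 0 -0.89 0.47; -0.28 0.38 0 -0.01 -0.01 -0.88 0.47; 0.05 0.42 0 0 0 -0.84 0.47")

```text
t: 12.05
tool_pos: [0.4887, 0.1973, 0.2704]
tool_rot: [[0.421, 0.907, 0.001], [0.907, -0.421, -0.006], [-0.005, 0.003, -1.0]]
contact_force: [-0.2, 0.4, 0.6]
grip_width: 0.0402
grasp_force: 0.0
```

arm_command(deltas="0.02 0.42 0 0 0 -0.85 0.47; -0.02 0.43 0 0 0 -0.84 0.47; -0.06 0.41 0 0 0 -0.84 0.47; -0.09 0.42 0 0 0 -0.85 0.47; -0.13 0.4 0 0 0 -0.84 0.47; -0.17 0.39 0 0 0.01 -0.84 0.47; 0 0 0 0 0 0 0.47; 0 0 0 0 0 0 0.47")

```text
t: 12.85
tool_pos: [0.6057, 0.1506, 0.2696]
tool_rot: [[-0.091, 0.996, -0.001], [0.996, 0.091, -0.002], [-0.002, -0.001, -1.0]]
contact_force: [-0.6, 0.7, 0.0]
grip_width: 0.0402
grasp_force: 0.0
```

```bash
python3 - <<'E'
from h import *
s=env.read_state();print(s['t'],s['tool_pos'],s['joint_positions'].round(2))
p,d,c=snap('wrist','w3')
print([wproj(c,dry(-.168,y,.16)).round(0) for y in(.05,0,-.05)])
E
```

```text
12.85 [0.60565477 0.15055786 0.26961762] [ 0.32  0.45 -0.88  1.38  0.34  1.47 -0.45]
[array([323., 135.]), array([323., 195.]), array([323., 249.])]
```

View pics/w3.png

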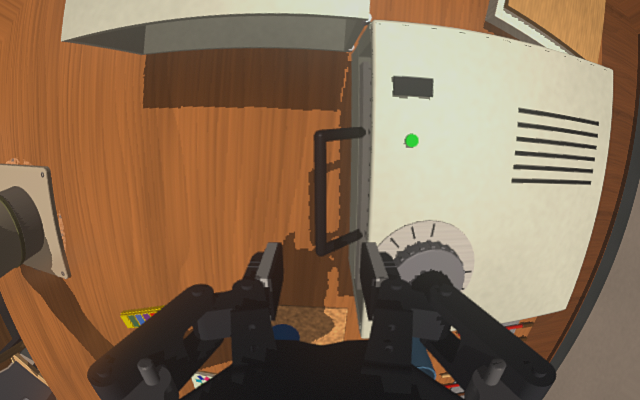

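```bash
python3 - <<'E'
from h import *
b=dry(-.170,0);e=dry(-.170-.156,0)
plan([((*b,.145),5.4,.47,5),(None,None,.24,3),((*e,.145),5.4,.24,9),(None,None,.24,2),((*e,.145),5.4,.24,1)])
E
```

```text
20 rows
0.01 0 0.5 0 0 0 0.47; 0.01 0 0.5 0 0.01 -0.01 0.47; 0.01 0 0.5 -0.01 0 0 0.47; 0 0 0.5 0 0.01 -0.01 0.47; 0.01 -0.01 0.49 0 0 0 0.47; 0 0 0 0 0 0 0.24; 0 0 0 0 0 0 0.24; 0 0 0 0 0 0 0.24; 0 -0.35 0 0 0 0 0.24; 0 -0.34 0 0 0 0 0.24; 0 -0.35 0 0 0 0 0.24; 0 -0.34 0 0 0 0 0.24
0 -0.35 0 0 0 0 0.24; 0 -0.35 0 0 0 0 0.24; 0 -0.34 0 0 0 0 0.24; 0 -0.35 0 0 0 0 0.24; 0 -0.35 0 0 0 0 0.24; 0 0 0 0 0 0 0.24; 0 0 0 0 0 0 0.24; 0 0 0 0 0 0 0.24
end [0.4492 0.1383 0.1452]
```

arm_command(deltas="0.02 0 0.5 0 0 0 0.47; 0.01 0 0.5 0 0.01 -0.01 0.47; 0.01 0 0.5 -0.01 0 0 0.47; 0 0 0.5 0 0.01 -0.01 0.47; 0.01 -0.01 0.49 0 0 0 0.47; 0 0 0 0 0 0 0.24; 0 0 0 0 0 0 0.24; 0 0 0 0 0 0 0.24; 0 -0.35 0 0 0 0 0.24; 0 -0.34 0 0 0 0 0.24; 0 -0.35 0 0 0 0 0.24; 0 -0.34 0 0 0 0 0.24")

```text
t: 14.1
tool_pos: [0.5358, 0.1463, 0.1448]
tool_rot: [[-0.094, 0.996, 0.001], [0.996, 0.094, -0.001], [-0.001, 0.0, -1.0]]
contact_force: [2.8, -0.6, 0.5]
grip_width: 0.0203
grasp_force: 1.1
```

arm_command(deltas="0 -0.35 0 0 0 0 0.24; 0 -0.35 0 0 0 0 0.24; 0 -0.34 0 0 0 0 0.24; 0 -0.35 0 0 0 0 0.24; 0 -0.35 0 0 0 0 0.24; 0 0 0 0 0 0 0.24; 0 0 0 0 0 0 0.24")

```text
t: 14.8
tool_pos: [0.4498, 0.1381, 0.145]
tool_rot: [[-0.094, 0.996, 0.001], [0.996, 0.094, -0.001], [-0.001, 0.001, -1.0]]
contact_force: [0.3, 0.2, 0.6]
grip_width: 0.0204
grasp_force: 0.4
```

```bash
python3 - <<'E'
from h import *
s=env.read_state();p=np.array(s['tool_pos']);print(s['t'],p,s['joint_positions'].round(2),s['contact_force'])
print('pulled',np.linalg.norm(p[:2]-dry(-.170,0)))
plan([((*p[:2],.30),5.4,.6),((.45,-.07,.30),5.4,1)])
E
```

```text
14.8 [0.44977303 0.13806586 0.1450427 ] [ 0.53  0.18 -0.98  1.93  0.17  1.11 -0.43] [0.29394456 0.17544291 0.55169278]
pulled 0.15569945868315418
9 rows
0 0 -0.77 0 0 0 0.6; 0 0 -0.78 0 0.01 0 0.6; 0 0 -0.77 0.01 0 0 0.6; 0 0 -0.78 0 0 0 0.6; -0.83 -0.08 0 0 0 0 1; -0.83 -0.07 0 0 0 0 1; -0.83 -0.08 0 0 0 0 1; -0.83 -0.08 0 0 0 0 1; -0.83 -0.08 0 0 0 0 1
end [ 0.4499 -0.0702  0.3001]
```

```bash
python3 - <<'E'
from h import *
p=np.array(env.read_state()['tool_pos'])
plan([((*p[:2],.26),5.4,.24,3),((.47,-.1,.26),5.4,1),((.53,-.42,.26),3,1),(None,None,1,2)])
E
```

```text
19 rows
0 0 -0.77 0 0 0 0.24; 0 0 -0.76 0 0.01 0 0.24; 0 0 -0.77 0.01 0 0 0.24; -0.8 -0.01 0 0 0 0 1; -0.79 -0.01 0 0 0 0 1; -0.8 0 0 0 0 0 1; -0.8 -0.01 0 0 0 0 1; -0.79 -0.01 0 0 0 0 1; -0.8 -0.01 0 0 0 0 1; -0.81 0.07 0 0 0 0.05 1; -0.81 0.08 0 0 0 0.05 1; -0.81 0.09 0 0 0 0.05 1
-0.81 0.08 0 0 0 0.05 1; -0.81 0.09 0 0 0 0.05 1; -0.81 0.1 0 0 0 0.05 1; -0.81 0.1 0 0 0 0.05 1; -0.8 0.1 0 0 0 0.05 1; 0 0 0 0 0 0 1; 0 0 0 0 0 0 1
end [ 0.5298 -0.4199  0.2602]
```

arm_command(deltas="0 0 -0.77 0 0 0 0.24; 0 0 -0.76 0 0.01 0 0.24; 0 0 -0.77 0.01 0 0 0.24; -0.8 -0.01 0 0 0 0 1; -0.79 -0.01 0 0 0 0 1; -0.8 0 0 0 0 0 1; -0.8 -0.01 0 0 0 0 1; -0.79 -0.01 0 0 0 0 1; -0.8 -0.01 0 0 0 0 1; -0.81 0.07 0 0 0 0.05 1; -0.81 0.08 0 0 0 0.05 1; -0.81 0.09 0 0 0 0.05 1")

```text
t: 16.0
tool_pos: [0.4928, -0.2213, 0.2589]
tool_rot: [[-0.079, 0.997, -0.003], [0.997, 0.079, 0.001], [0.001, -0.003, -1.0]]
contact_force: [0.5, 1.1, 0.0]
grip_width: 0.0856
grasp_force: 0.0
```

arm_command(deltas="-0.81 0.08 0 0 0 0.05 1; -0.81 0.09 0 0 0 0.05 1; -0.81 0.1 0 0 0 0.05 1; -0.81 0.1 0 0 0 0.05 1; -0.8 0.1 0 0 0 0.05 1; 0 0 0 0 0 0 1; 0 0 0 0 0 0 1")

```text
t: 16.7
tool_pos: [0.5301, -0.4201, 0.2577]
tool_rot: [[-0.052, 0.999, -0.003], [0.999, 0.052, 0.003], [0.003, -0.003, -1.0]]
contact_force: [1.3, 1.4, -0.1]
grip_width: 0.0854
grasp_force: 0.0
```

```bash
python3 - <<'E'
from h import *
s=env.read_state();print(s['t'],s['tool_pos'],s['joint_positions'].round(2))
p,d,c=snap('wrist','w4')
E
```

```text
16.7 [ 0.53010035 -0.4200603   0.25765458] [ 0.97  0.5  -0.54  1.25  0.25  1.46  0.5 ]
```

View pics/w4.png

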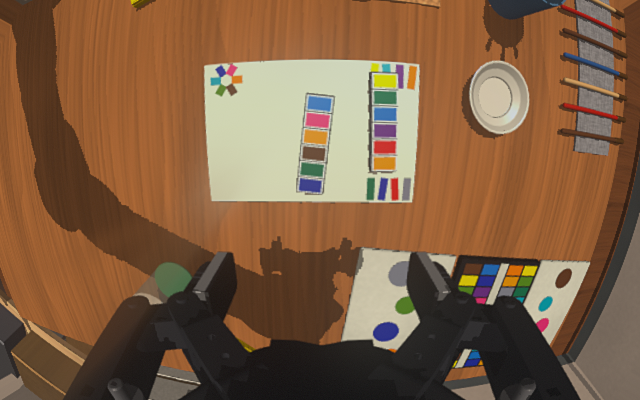

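```bash
cat > st.py <<'E'
from h import *
p,d,c=load('wrist')
for nm,q in(('S2',[(308,93),(335,96),(322,195),(296,193)]),('S1',[(370,72),(398,72),(397,171),(370,171)])):
    P=np.array([wray(c,u,v,.029) for u,v in q])[:,:2]
    print(nm,P.mean(0).round(4),'len',np.linalg.norm(P[0]-P[3]).round(3),np.linalg.norm(P[1]-P[2]).round(3),'wid',np.linalg.norm(P[0]-P[1]).round(3),
     'az of width dir',np.degrees(np.arctan2(*((P[1]-P[0])+(P[2]-P[3]))[::-1])).round(1),'az of len-90',(np.degrees(np.arctan2(*((P[0]-P[3])+(P[1]-P[2]))[::-1]))-90).round(1))
E
python3 st.py
```

```text
S2 [ 0.5207 -0.3918] len 0.122 0.121 wid 0.031 az of width dir -2.5 az of len-90 -4.3
S1 [ 0.6012 -0.3585] len 0.119 0.12 wid 0.034 az of width dir 4.9 az of len-90 4.3
```

```bash
python3 - <<'E'
from h import *
a=(.5207,-.3918)
plan([((*a,.07),-4,.55,5),((*a,.032),-4,.55,1),((*a,.024),-4,.5,2),(None,None,.5,1)])
E
```

```text
9 rows
0.11 -0.03 0.75 0 0 0.24 0.55; 0.11 -0.04 0.76 -0.01 -0.01 0.23 0.55; 0.1 -0.03 0.75 0 0 0.24 0.55; 0.11 -0.04 0.75 -0.01 -0.01 0.23 0.55; 0.11 -0.05 0.76 0 0 0.24 0.55; 0 0 0.76 0 0 0 0.55; 0 0 0.08 0 0 0 0.5; 0 0 0.08 0 0 0 0.5; 0 0 0 0 0 0 0.5
end [ 0.5206 -0.3916  0.0239]
```

arm_command(deltas="0.11 -0.03 0.75 0 0 0.24 0.55; 0.11 -0.04 0.76 -0.01 -0.01 0.23 0.55; 0.1 -0.03 0.75 0 0 0.24 0.55; 0.11 -0.04 0.75 -0.01 -0.01 0.23 0.55; 0.11 -0.05 0.76 0 0 0.24 0.55; 0 0 0.7 0 0 0 0.55; 0 0 0.1 0 0 0 0.5; 0 0 0.08 0 0 0 0.5; 0 0 0 0 0 0 0.5; 0 0 0 0 0 0 0.5")

```text
t: 17.75
tool_pos: [0.5217, -0.3935, 0.0287]
tool_rot: [[0.07, 0.998, 0.003], [0.998, -0.07, -0.003], [-0.003, 0.003, -1.0]]
contact_force: [-0.4, -0.0, -0.7]
grip_width: 0.0426
grasp_force: 0.0
```

arm_command(deltas="0 0 0.08 0 0 0 0.5; 0 0 0.05 0 0 0 0.5; 0 0 0 0 0 0 0.5")

```text
t: 18.05
tool_pos: [0.5204, -0.3929, 0.0198]
tool_rot: [[0.07, 0.998, 0.0], [0.998, -0.07, -0.001], [-0.001, 0.0, -1.0]]
contact_force: [0.7, 0.9, 0.0]
grip_width: 0.0426
grasp_force: 0.0
```

arm_command(deltas="0 0 -0.03 0 0 0 0.5; 0 0 0 0 0 0 0; 0 0 0 0 0 0 0; 0 0 0 0 0 0 0; 0 0 0 0 0 0 0; 0 0 -0.4 0 0 0 0; 0 0 -0.4 0 0 0 0; 0 0 0 0 0 0 0", force=80)

```text
t: 18.85
tool_pos: [0.5219, -0.3937, 0.0641]
tool_rot: [[0.07, 0.998, 0.004], [0.998, -0.07, -0.004], [-0.004, 0.004, -1.0]]
contact_force: [0.6, 0.0, -0.5]
grip_width: 0.0324
grasp_force: 79.7
```

```bash
python3 - <<'E'
from h import *
s=env.read_state();p=np.array(s['tool_pos']);print(s['tool_pos'],s['grip_width'],s['grasp_force'])
a=dry(-.199,.05)
plan([((.50,-.30,.26),20,0,5),((.46,-.05,.26),60,0),((*a,.26),95.4,0),((*a,.16),95.4,0,3),(None,None,0,1)])
E
```

```text
[ 0.52190387 -0.393686    0.06413628] 0.032368683360867595 79.66873168945312
24 rows
0.36 -0.11 -0.79 0.01 0.01 -0.8 0; 0.38 -0.08 -0.78 0 0.01 -0.8 0; 0.38 -0.05 -0.78 0.01 0.01 -0.8 0; 0.38 -0.02 -0.79 0.01 0 -0.81 0; 0.39 0.02 -0.78 0 0.01 -0.8 0; 0.62 0.12 0 0 0 -0.83 0; 0.61 0.17 0 0 0 -0.84 0; 0.59 0.23 0 0 0 -0.83 0; 0.57 0.27 0 0 0 -0.83 0; 0.54 0.33 0 0 0 -0.83 0; 0.51 0.37 0 0 0 -0.84 0; 0.48 0.41 0 0 0 -0.83 0
0.44 0.46 0 0 0 -0.83 0; 0.08 0.78 0 0 0 -0.84 0; 0.02 0.78 0 0 0 -0.85 0; -0.06 0.78 0 0 0 -0.84 0; -0.12 0.77 0 0 0 -0.84 0; -0.19 0.76 0 0 0 -0.85 0; -0.26 0.74 0 0 0 -0.84 0; -0.32 0.71 0 0 0 -0.84 0; 0 0 0.67 0 0 0 0; 0 0 0.66 0 0 0 0; 0 0 0.67 0 0 0 0; 0 0 0 0 0 0 0
end [0.5711 0.2002 0.1599]
```

arm_command(deltas="0.36 -0.11 -0.79 0.01 0.01 -0.8 0; 0.38 -0.08 -0.78 0 0.01 -0.8 0; 0.38 -0.05 -0.78 0.01 0.01 -0.8 0; 0.38 -0.02 -0.79 0.01 0 -0.81 0; 0.39 0.02 -0.78 0 0.01 -0.8 0; 0.62 0.12 0 0 0 -0.83 0; 0.61 0.17 0 0 0 -0.84 0; 0.59 0.23 0 0 0 -0.83 0; 0.57 0.27 0 0 0 -0.83 0; 0.54 0.33 0 0 0 -0.83 0; 0.51 0.37 0 0 0 -0.84 0; 0.48 0.41 0 0 0 -0.83 0")

```text
t: 20.05
tool_pos: [0.4636, -0.08, 0.2574]
tool_rot: [[-0.821, 0.571, -0.004], [0.571, 0.821, 0.002], [0.005, -0.0, -1.0]]
contact_force: [0.6, 0.1, -1.1]
grip_width: 0.032
grasp_force: 79.9
```

arm_command(deltas="0.44 0.46 0 0 0 -0.83 0; 0.08 0.78 0 0 0 -0.84 0; 0.02 0.78 0 0 0 -0.85 0; -0.06 0.78 0 0 0 -0.84 0; -0.12 0.77 0 0 0 -0.84 0; -0.19 0.76 0 0 0 -0.85 0; -0.26 0.74 0 0 0 -0.84 0; -0.32 0.71 0 0 0 -0.84 0; 0 0 0 0 0 0 0; 0 0 0 0 0 0 0")

```text
t: 21.05
tool_pos: [0.5699, 0.2016, 0.2572]
tool_rot: [[-0.995, -0.096, -0.005], [-0.096, 0.995, 0.003], [0.005, 0.003, -1.0]]
contact_force: [0.7, -0.8, -1.5]
grip_width: 0.0317
grasp_force: 80.0
```

```bash
python3 - <<'E'
from h import *
s=env.read_state();print(s['t'],s['tool_pos'],s['grip_width'],s['joint_positions'].round(2))
p,d,c=snap('wrist','w5')
print('bar',[wproj(c,dry(-.318,y,.16)).round(0) for y in(.05,-.05)])
E
```

```text
21.05 [0.56989386 0.20158955 0.25722337] 0.031693682962276044 [ 0.36  0.48 -1.06  1.45  0.41  1.46  0.97]
bar [array([318.,  50.]), array([190.,  59.])]
```

View pics/w5.png

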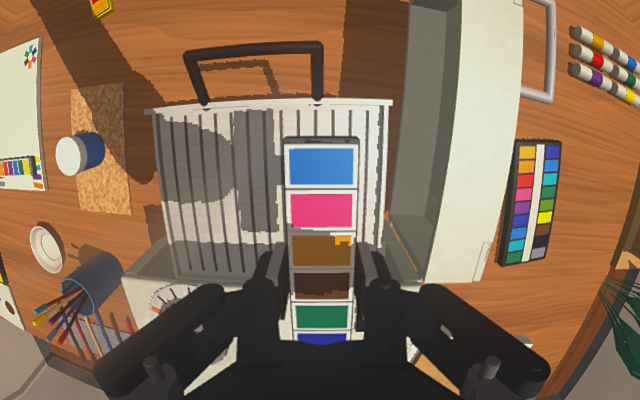

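arm_command(deltas="0 0 0.7 0 0 0 0; 0 0 0.7 0 0 0 0; 0 0 0.7 0 0 0 0; 0 0 0.56 0 0 0 0; 0 0 0 0 0 0 0; 0 0 0 0 0 0 0")

```text
t: 21.7
tool_pos: [0.5702, 0.1996, 0.1263]
tool_rot: [[-0.996, -0.092, -0.003], [-0.092, 0.996, 0.002], [0.003, 0.002, -1.0]]
contact_force: [0.7, -0.1, 0.7]
grip_width: 0.032
grasp_force: 80.0
```

arm_command(deltas="0 0 0.1 0 0 0 0; 0 0 0.1 0 0 0 0; 0 0 0.05 0 0 0 0; 0 0 0 0 0 0 0")

```text
t: 22.1
tool_pos: [0.5709, 0.2008, 0.1143]
tool_rot: [[-0.996, -0.093, -0.001], [-0.093, 0.996, 0.002], [0.0, 0.002, -1.0]]
contact_force: [1.6, -0.4, 3.2]
grip_width: 0.0319
grasp_force: 80.7
```

arm_command(deltas="0 0 0.02 0 0 0 0; 0 0 0 0 0 0 0.3; 0 0 0 0 0 0 0.5; 0 0 0 0 0 0 0.6; 0 0 -0.3 0 0 0 0.6; 0 0 -0.8 0 0 0 0.6; 0 0 -0.9 0 0 0 0.6; 0 0 -0.9 0 0 0 0.6")

```text
t: 22.9
tool_pos: [0.5698, 0.2007, 0.2597]
tool_rot: [[-0.996, -0.095, -0.003], [-0.095, 0.996, 0.003], [0.003, 0.003, -1.0]]
contact_force: [1.9, -0.5, -0.5]
grip_width: 0.0514
grasp_force: 0.0
```

```bash
python3 - <<'E'
from h import *
s=env.read_state();print(s['t'],s['tool_pos'],s['grip_width'])
a=(.6012,-.3585)
plan([((.46,-.05,.26),60,.6),((.56,-.32,.26),10,.6),((*a,.09),4.4,.6,4),((*a,.036),4.4,.5,2),(None,None,.5,1)])
E
```

```text
22.9 [0.56981589 0.20071806 0.25968212] 0.051449826685081974
23 rows
0.38 -0.68 0 0 -0.01 0.84 0.6; 0.32 -0.72 0 0.01 0 0.85 0.6; 0.25 -0.74 -0.01 0 -0.01 0.84 0.6; 0.19 -0.76 0 0 0 0.84 0.6; 0.12 -0.77 0 0.01 -0.01 0.85 0.6; 0.05 -0.78 0 0 0 0.84 0.6; -0.02 -0.78 0 0 -0.01 0.84 0.6; -0.49 -0.41 0 0 0 0.93 0.6; -0.53 -0.36 0 0 0 0.92 0.6; -0.56 -0.3 0 0 0 0.93 0.6; -0.59 -0.25 0 0 0 0.93 0.6; -0.61 -0.2 0 0 0 0.92 0.6
-0.63 -0.13 0 0 0 0.93 0.6; -0.63 -0.07 0 0 0 0.92 0.6; -0.64 -0.01 0 0 0 0.93 0.6; -0.64 0.05 0 0 0 0.93 0.6; -0.22 0.17 0.85 0 0 0.23 0.6; -0.23 0.17 0.85 0 0 0.24 0.6; -0.21 0.19 0.85 0 0 0.23 0.6; -0.21 0.18 0.85 0 0 0.23 0.6; 0 0 0.54 0 0 0 0.5; 0 0 0.54 0 0 0 0.5; 0 0 0 0 0 0 0.5
end [ 0.6012 -0.3583  0.036 ]
```

arm_command(deltas="0.38 -0.68 0 0 -0.01 0.84 0.6; 0.32 -0.72 0 0.01 0 0.85 0.6; 0.25 -0.74 -0.01 0 -0.01 0.84 0.6; 0.19 -0.76 0 0 0 0.84 0.6; 0.12 -0.77 0 0.01 -0.01 0.85 0.6; 0.05 -0.78 0 0 0 0.84 0.6; -0.02 -0.78 0 0 -0.01 0.84 0.6; -0.49 -0.41 0 0 0 0.93 0.6; -0.53 -0.36 0 0 0 0.92 0.6; -0.56 -0.3 0 0 0 0.93 0.6; -0.59 -0.25 0 0 0 0.93 0.6; -0.61 -0.2 0 0 0 0.92 0.6")

```text
t: 24.1
tool_pos: [0.5162, -0.2011, 0.2585]
tool_rot: [[-0.53, 0.848, 0.001], [0.848, 0.53, -0.001], [-0.001, 0.001, -1.0]]
contact_force: [-0.0, 0.5, 1.5]
grip_width: 0.0513
grasp_force: 0.0
```

arm_command(deltas="-0.63 -0.13 0 0 0 0.93 0.6; -0.63 -0.07 0 0 0 0.92 0.6; -0.64 -0.01 0 0 0 0.93 0.6; -0.64 0.05 0 0 0 0.93 0.6; -0.22 0.17 0.85 0 0 0.23 0.6; -0.23 0.17 0.85 0 0 0.24 0.6; -0.21 0.19 0.85 0 0 0.23 0.6; -0.21 0.18 0.85 0 0 0.23 0.6; 0 0 0.54 0 0 0 0.55; 0 0 0.5 0 0 0 0.5; 0 0 0 0 0 0 0.5; 0 0 0 0 0 0 0.5")

```text
t: 25.3
tool_pos: [0.6018, -0.3585, 0.0369]
tool_rot: [[-0.076, 0.997, 0.001], [0.997, 0.076, -0.0], [-0.0, 0.001, -1.0]]
contact_force: [-0.5, -0.9, 0.6]
grip_width: 0.0423
grasp_force: 0.0
```

```bash
python3 - <<'E'
from h import *
s=env.read_state();print(s['t'],s['tool_pos'],s['grip_width'],s['contact_force'])
plan([((.6012,-.3585,.021),4.4,.5,3)])
E
```

```text
25.3 [ 0.60178132 -0.35854689  0.03693415] 0.04232440160742857 [-0.4771827  -0.93914846  0.57372429]
3 rows
0 0 0.11 0 0 0 0.5; 0 -0.01 0.1 0.01 0 0 0.5; 0 0 0.11 0 0 0 0.5
end [ 0.6013 -0.3586  0.0209]
```

arm_command(deltas="0 0 0.11 0 0 0 0.5; 0 -0.01 0.1 0.01 0 0 0.5; 0 0 0.11 0 0 0 0.5; 0 0 0 0 0 0 0.5; 0 0 0 0 0 0 0; 0 0 0 0 0 0 0; 0 0 0 0 0 0 0; 0 0 0 0 0 0 0; 0 0 -0.4 0 0 0 0; 0 0 -0.5 0 0 0 0; 0 0 0 0 0 0 0")

```text
t: 26.4
tool_pos: [0.6026, -0.3594, 0.0683]
tool_rot: [[-0.076, 0.997, 0.004], [0.997, 0.076, -0.003], [-0.003, 0.004, -1.0]]
contact_force: [1.1, -0.1, -0.3]
grip_width: 0.0325
grasp_force: 81.1
```

```bash
python3 - <<'E'
from h import *
s=env.read_state();p=np.array(s['tool_pos']);print(s['tool_pos'],s['grip_width'],s['grasp_force'])
a=dry(-.199,-.045)
plan([((.54,-.30,.26),20,0,5),((.46,-.05,.26),60,0),((*a,.26),95.4,0),((*a,.13),95.4,0,4),(None,None,0,1)])
E
```

```text
[ 0.60262812 -0.3593916   0.06825433] 0.03246028445872727 81.1405885219574
25 rows
0.25 -0.23 -0.77 0.01 0.01 -0.52 0; 0.27 -0.21 -0.77 0 0 -0.52 0; 0.28 -0.2 -0.77 0.01 0.01 -0.52 0; 0.29 -0.19 -0.76 0.01 0.01 -0.53 0; 0.3 -0.17 -0.77 0 0.01 -0.52 0; 0.66 0.03 0 0 0 -0.83 0; 0.65 0.08 0 0 0 -0.84 0; 0.64 0.14 0 0 0 -0.83 0; 0.62 0.19 0 0 0 -0.83 0; 0.61 0.25 0 0 0 -0.84 0; 0.58 0.3 0 0 0 -0.83 0; 0.56 0.35 0 0 0 -0.83 0
0.52 0.4 0 0 0 -0.83 0; -0.07 0.56 0 0 0 -0.84 0; -0.13 0.54 0 0 0 -0.85 0; -0.17 0.54 0 0 0 -0.84 0; -0.22 0.51 0 0 0 -0.84 0; -0.26 0.5 0 0 0 -0.85 0; -0.3 0.47 0 0 0 -0.84 0; -0.35 0.44 0 0 0 -0.84 0; 0 0 0.65 0 0 0 0; 0 0 0.65 0 0 0 0; 0 0 0.65 0 0 0 0; 0 0 0.65 0 0 0 0
0 0 0 0 0 0 0
end [0.5801 0.1054 0.1302]
```

arm_command(deltas="0.25 -0.23 -0.77 0.01 0.01 -0.52 0; 0.27 -0.21 -0.77 0 0 -0.52 0; 0.28 -0.2 -0.77 0.01 0.01 -0.52 0; 0.29 -0.19 -0.76 0.01 0.01 -0.53 0; 0.3 -0.17 -0.77 0 0.01 -0.52 0; 0.66 0.03 0 0 0 -0.83 0; 0.65 0.08 0 0 0 -0.84 0; 0.64 0.14 0 0 0 -0.83 0; 0.62 0.19 0 0 0 -0.83 0; 0.61 0.25 0 0 0 -0.84 0; 0.58 0.3 0 0 0 -0.83 0; 0.56 0.35 0 0 0 -0.83 0")

```text
t: 27.6
tool_pos: [0.4682, -0.0798, 0.2571]
tool_rot: [[-0.821, 0.571, -0.005], [0.571, 0.821, 0.003], [0.006, -0.001, -1.0]]
contact_force: [-0.1, -0.1, -0.4]
grip_width: 0.0321
grasp_force: 81.1
```

arm_command(deltas="0.52 0.4 0 0 0 -0.83 0; -0.07 0.56 0 0 0 -0.84 0; -0.13 0.54 0 0 0 -0.85 0; -0.17 0.54 0 0 0 -0.84 0; -0.22 0.51 0 0 0 -0.84 0; -0.26 0.5 0 0 0 -0.85 0; -0.3 0.47 0 0 0 -0.84 0; -0.35 0.44 0 0 0 -0.84 0; 0 0 0.65 0 0 0 0; 0 0 0.65 0 0 0 0; 0 0 0 0 0 0 0; 0 0 0 0 0 0 0")

```text
t: 28.8
tool_pos: [0.5787, 0.1057, 0.193]
tool_rot: [[-0.996, -0.094, -0.005], [-0.094, 0.996, 0.003], [0.005, 0.003, -1.0]]
contact_force: [0.7, 1.3, 0.0]
grip_width: 0.0323
grasp_force: 81.0
```

```bash
python3 - <<'E'
from h import *
s=env.read_state();print(s['t'],s['tool_pos'],s['grip_width'],s['grasp_force'])
p,d,c=snap('wrist','w6')
a=dry(-.199,-.045)
plan([((*a,.124),95.4,0,3)])
E
```

```text
28.8 [0.57866418 0.10570687 0.19304901] 0.03231021412684528 81.04133248329163
3 rows
-0.01 -0.01 0.47 0.01 -0.01 0 0; 0 0 0.46 0.01 -0.01 0 0; -0.01 0 0.47 0.01 -0.01 0 0
end [0.5801 0.1057 0.1241]
```

View pics/w6.png

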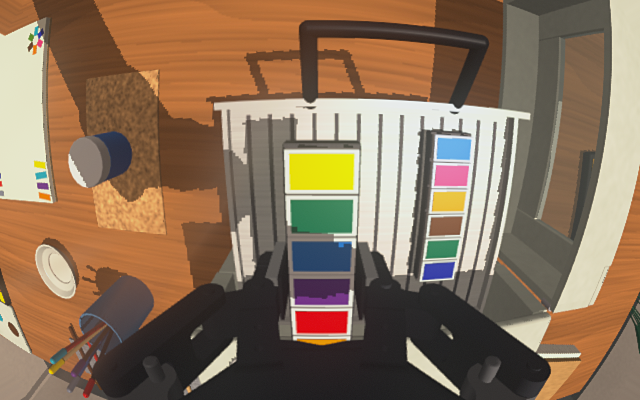

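arm_command(deltas="-0.01 -0.01 0.47 0.01 -0.01 0 0; 0 0 0.46 0.01 -0.01 0 0; -0.01 0 0.47 0.01 -0.01 0 0; 0 0 0 0 0 0 0; 0 0 0.1 0 0 0 0; 0 0 0.05 0 0 0 0; 0 0 0 0 0 0 0; 0 0 0 0 0 0 0")

```text
t: 29.65
tool_pos: [0.58, 0.1056, 0.1161]
tool_rot: [[-0.996, -0.094, -0.0], [-0.094, 0.996, 0.0], [0.0, 0.0, -1.0]]
contact_force: [-0.4, -0.3, -1.6]
grip_width: 0.032
grasp_force: 81.1
```

arm_command(deltas="0 0 0.05 0 0 0 0; 0 0 0 0 0 0 0; 0 0 0 0 0 0 0.3; 0 0 0 0 0 0 0.5; 0 0 0 0 0 0 0.6; 0 0 -0.3 0 0 0 0.6; 0 0 -0.8 0 0 0 0.6; 0 0 -0.9 0 0 0 0.6; 0 0 -0.9 0 0 0 0.6")

```text
t: 30.55
tool_pos: [0.5794, 0.1059, 0.2607]
tool_rot: [[-0.996, -0.094, -0.001], [-0.094, 0.996, 0.0], [0.001, 0.0, -1.0]]
contact_force: [0.8, 0.4, -0.5]
grip_width: 0.0514
grasp_force: 0.0
```

```bash
python3 - <<'E'
from h import *
s=env.read_state();print(s['t'],s['tool_pos'],s['grip_width'])
b=dry(-.321,0)
plan([((*b,.27),5.4,.5),(None,None,.5,2)])
E
```

```text
30.55 [0.57939138 0.1058589  0.26067043] 0.05136562843864802
18 rows
0.15 0.06 -0.01 0 0 0.94 0.5; 0.16 0.04 -0.01 0 0 0.94 0.5; 0.16 0.02 -0.01 0 0 0.93 0.5; 0.16 0.01 -0.02 0 0 0.94 0.5; 0.16 -0.01 -0.01 0 0 0.94 0.5; 0.16 -0.02 -0.01 0 0 0.94 0.5; 0.16 -0.04 -0.01 0 0 0.93 0.5; 0.15 -0.05 -0.01 0 0 0.94 0.5; 0.15 -0.07 -0.01 0 0 0.94 0.5; 0.14 -0.08 -0.02 0 0 0.94 0.5; 0.13 -0.09 -0.01 0 0 0.93 0.5; 0.12 -0.11 -0.01 0 0 0.94 0.5
0.11 -0.12 -0.01 0 0 0.94 0.5; 0.1 -0.13 -0.01 0 0 0.94 0.5; 0.08 -0.13 -0.01 -0.01 0 0.94 0.5; 0.07 -0.15 -0.01 0 -0.01 0.93 0.5; 0 0 0 0 0 0 0.5; 0 0 0 0 0 0 0.5
end [0.4544 0.1388 0.2698]
```

arm_command(deltas="0.15 0.06 -0.01 0 0 0.94 0.5; 0.16 0.04 -0.01 0 0 0.94 0.5; 0.16 0.02 -0.01 0 0 0.93 0.5; 0.16 0.01 -0.02 0 0 0.94 0.5; 0.16 -0.01 -0.01 0 0 0.94 0.5; 0.16 -0.02 -0.01 0 0 0.94 0.5; 0.16 -0.04 -0.01 0 0 0.93 0.5; 0.15 -0.05 -0.01 0 0 0.94 0.5; 0.15 -0.07 -0.01 0 0 0.94 0.5; 0.14 -0.08 -0.02 0 0 0.94 0.5; 0.13 -0.09 -0.01 0 0 0.93 0.5; 0.12 -0.11 -0.01 0 0 0.94 0.5")

```text
t: 31.75
tool_pos: [0.4856, 0.1311, 0.2661]
tool_rot: [[-0.465, 0.885, -0.0], [0.885, 0.465, -0.0], [-0.0, -0.0, -1.0]]
contact_force: [0.0, 0.2, 0.0]
grip_width: 0.0428
grasp_force: 0.0
```

arm_command(deltas="0.11 -0.12 -0.01 0 0 0.94 0.5; 0.1 -0.13 -0.01 0 0 0.94 0.5; 0.08 -0.13 -0.01 -0.01 0 0.94 0.5; 0.07 -0.15 -0.01 0 -0.01 0.93 0.5; 0 0 0 0 0 0 0.5; 0 0 0 0 0 0 0.5")

```text
t: 32.35
tool_pos: [0.455, 0.1388, 0.2676]
tool_rot: [[-0.097, 0.995, 0.001], [0.995, 0.097, -0.001], [-0.001, 0.001, -1.0]]
contact_force: [0.1, 0.3, 0.2]
grip_width: 0.0425
grasp_force: 0.0
```

```bash
cat >> h.py <<'E'
def wcloud(c,d):
    M=np.array(c['mtx']);v,u=np.mgrid[:d.shape[0],:d.shape[1]]
    x,y=u-M[0,2],v-M[1,2];r=np.hypot(x,y)+1e-9;th=r/M[0,0]
    k=d*np.tan(th)/r;return (np.stack([x*k,y*k,d],-1)-np.array(c['t']).ravel())@np.array(c['R'])
def own(P):
    q=P[...,:2]-DC;return np.stack([q[...,0]*np.cos(YR)+q[...,1]*np.sin(YR),-q[...,0]*np.sin(YR)+q[...,1]*np.cos(YR),P[...,2]],-1)
E
python3 - <<'E'
from h import *
s=env.read_state();print(s['t'],s['tool_pos'],s['grip_width'],s['joint_positions'].round(2))
p,d,c=snap('wrist','w7'); O=own(wcloud(c,d)); ok=d>0
bar=ok&(abs(O[...,0]+.32)<.03)&(abs(O[...,1])<.06)&(abs(O[...,2]-.163)<.012)
print('bar',bar.sum(),O[bar].mean(0).round(4),O[bar].min(0).round(3),O[bar].max(0).round(3))
hsv=cv2.cvtColor(p,cv2.COLOR_RGB2HSV)
reg=ok&(O[...,0]>-.28)&(O[...,0]<-.12)&(abs(O[...,1])<.1)&(O[...,2]>.10)&(O[...,2]<.135)
for y0,y1 in((0,.1),(-.1,0)):
    m=reg&(hsv[...,1]>90)&(O[...,1]>y0)&(O[...,1]<y1)
    print('paint',m.sum(),O[m].min(0).round(3),O[m].max(0).round(3),np.percentile(O[m][:,2],[5,50,95]).round(4), 'shelf frame mean',(O[m].mean(0)-[-.204,0,.104]).round(3))
    A=O[m];print('tilt',np.linalg.lstsq(np.c_[A[:,:2],np.ones(len(A))],A[:,2],rcond=None)[0].round(3))
E
```

```text
32.35 [0.45500573 0.13879479 0.26764567] 0.042516354646632115 [ 0.59  0.05 -0.99  1.76  0.04  1.36 -0.31]
bar 1791 [-0.3173  0.0033  0.1642] [-0.324 -0.054  0.151] [-0.3    0.054  0.169]
paint 2219 [-0.257  0.038  0.12 ] [-0.143  0.065  0.125] [0.1216 0.1228 0.124 ] shelf frame mean [-0.001  0.051  0.019]
tilt [0.    0.002 0.123]
paint 1806 [-0.256 -0.058  0.121] [-0.141 -0.03   0.125] [0.1218 0.1229 0.124 ] shelf frame mean [ 0.002 -0.044  0.019]
tilt [-0.     0.001  0.123]
```

View pics/w7.png

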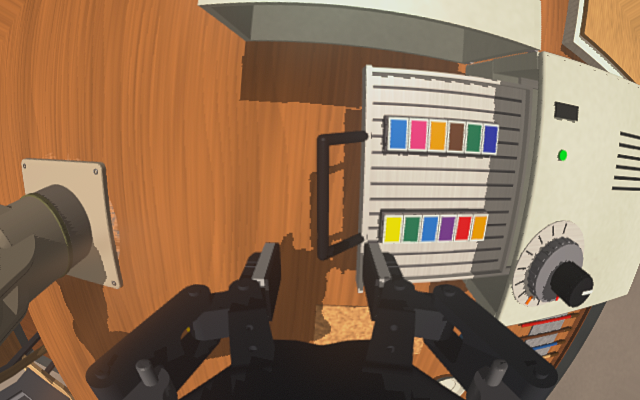

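```bash
python3 - <<'E'
from h import *
b=dry(-.3195,0);e=dry(-.162,0)
plan([((*b,.145),5.4,.47,5),(None,None,.24,3),((*e,.145),5.4,.24,12),(None,None,.24,2)])
p,d,c=snap('top'); C=cloud(c,d); m=(abs(C[...,0]-.57)<.12)&(abs(C[...,1]+.15)<.1)&(C[...,2]>.045)&(C[...,2]<.075)
m[:]&=True; P=C[m]; print('jar',m.sum(),P.mean(0),P.min(0),P.max(0))
E
```

```text
22 rows
0 0 0.49 0 0 0 0.47; 0 0.01 0.49 0 0 0.01 0.47; 0 0 0.49 0 0.01 0 0.47; 0.01 0 0.49 0.01 0 0.01 0.47; 0 0.01 0.49 0 0 0 0.47; 0 0 0 0 0 0 0.24; 0 0 0 0 0 0 0.24; 0 0 0 0 0 0 0.24; 0 0.26 0 0 0 0 0.24; 0 0.26 0 0 0 0 0.24; 0 0.27 0 0 0 0 0.24; 0 0.26 0 0 0 0 0.24
0 0.26 0 0 0 0 0.24; 0 0.26 0 0 0 0 0.24; 0 0.26 0 0 0 0 0.24; 0 0.27 0 0 0 0 0.24; 0 0.26 0 0 0 0 0.24; 0 0.26 0 0 0 0 0.24; -0.01 0.26 0 0 0 0 0.24; 0 0.27 0 0 0 0 0.24; 0 0 0 0 0 0 0.24; 0 0 0 0 0 0 0.24
end [0.613  0.1536 0.1449]
jar 117 [ 0.56389894 -0.1910696   0.06652199] [ 0.53808818 -0.2159749   0.04687916] [ 0.59016029 -0.16553853  0.07488711]
```

arm_command(deltas="0 0 0.49 0 0 0 0.47; 0 0.01 0.49 0 0 0.01 0.47; 0 0 0.49 0 0.01 0 0.47; 0.01 0 0.49 0.01 0 0.01 0.47; 0 0.01 0.49 0 0 0 0.47; 0 0 0 0 0 0 0.24; 0 0 0 0 0 0 0.24; 0 0 0 0 0 0 0.24; 0 0.26 0 0 0 0 0.24; 0 0.26 0 0 0 0 0.24; 0 0.27 0 0 0 0 0.24; 0 0.26 0 0 0 0 0.24")

```text
t: 33.65
tool_pos: [0.5089, 0.1443, 0.1456]
tool_rot: [[-0.092, 0.996, -0.0], [0.996, 0.092, 0.0], [0.0, 0.0, -1.0]]
contact_force: [-2.5, 0.5, 1.8]
grip_width: 0.0203
grasp_force: 1.0
```

arm_command(deltas="0 0.26 0 0 0 0 0.24; 0 0.26 0 0 0 0 0.24; 0 0.26 0 0 0 0 0.24; 0 0.27 0 0 0 0 0.24; 0 0.26 0 0 0 0 0.24; 0 0.26 0 0 0 0 0.24; -0.01 0.26 0 0 0 0 0.24; 0 0.27 0 0 0 0 0.24; 0 0 0 0 0 0 0.24; 0 0 0 0 0 0 0.24")

```text
t: 34.65
tool_pos: [0.6098, 0.1532, 0.1456]
tool_rot: [[-0.093, 0.996, -0.007], [0.996, 0.093, -0.002], [-0.001, -0.007, -1.0]]
contact_force: [-22.5, -4.2, 13.4]
grip_width: 0.0204
grasp_force: 14.0
```

```bash
python3 - <<'E'
from h import *
s=env.read_state();p=np.array(s['tool_pos']);print(s['t'],p,s['contact_force'],own(p))
c=load('top')[2]
Q=np.array([ray(c,225+u/4,105+v/4,.004) for u,v in[(388,297),(485,291),(496,461),(402,464)]]);print(Q.round(3),Q.mean(0).round(4))
D=(Q[0]+Q[1]-Q[2]-Q[3])[:2];ax=D/np.linalg.norm(D);print('x az',np.degrees(np.arctan2(ax[1],ax[0])),'len',np.linalg.norm(D)/2)
J=np.array([.5639,-.1911])-Q.mean(0)[:2];print('jar in mat',J@ax,J@[-ax[1],ax[0]])
E
```

```text
34.65 [0.60977668 0.15316004 0.1456362 ] [-22.48039105  -4.15139268  13.44416068] [-0.16498517 -0.00031488  0.1456362 ]
[[ 0.667 -0.085  0.004]
 [ 0.672 -0.201  0.004]
 [ 0.468 -0.207  0.004]
 [ 0.467 -0.097  0.004]] [ 0.5683 -0.1476  0.004 ]
x az 2.608051370883696 len 0.20193208616589925
jar in mat -0.0064098529068437726 -0.043213120192215834
```

```bash
python3 - <<'E'
from h import *
b=dry(-.170,0); h=hand(1.65)
plan([((*b,.145),5.4,.3,1),((*b,.27),5.4,.3,4),((.47,.21,.27),-30,.24),((*h,.27),-72.6,.24),(None,None,.24,2)])
E
```

```text
22 rows
0.01 -0.1 0.01 -0.07 0.01 -0.01 0.3; 0 0 -0.62 0 0 0 0.3; 0 0 -0.63 0 0 0 0.3; 0 0 -0.62 0 0 0 0.3; 0 0 -0.63 0 0 0 0.3; 0.2 -0.37 0 0 0 0.84 0.24; 0.16 -0.38 0 0 0 0.85 0.24; 0.13 -0.4 0 0 0 0.84 0.24; 0.1 -0.41 0 0 0 0.84 0.24; 0.06 -0.41 0 0 0 0.84 0.24; 0.02 -0.42 0 0 0 0.85 0.24; -0.02 -0.41 0 0 0 0.84 0.24
0.32 -0.35 0 0 0 0.89 0.24; 0.28 -0.38 0 0 0 0.88 0.24; 0.25 -0.4 0 0 0 0.89 0.24; 0.21 -0.42 0 0 0 0.89 0.24; 0.17 -0.44 0 0 0 0.89 0.24; 0.13 -0.45 0 0 0 0.88 0.24; 0.08 -0.47 0 0 0 0.89 0.24; 0.05 -0.47 0 0 0 0.89 0.24; 0 0 0 0 0 0 0.24; 0 0 0 0 0 0 0.24
end [0.4131 0.3899 0.2701]
```

arm_command(deltas="0 -0.17 0 0 0 0 0.3; 0 0 -0.62 0 0 0 0.3; 0 0 -0.63 0 0 0 0.3; 0 0 -0.62 0 0 0 0.3; 0 0 -0.63 0 0 0 0.3; 0.2 -0.37 0 0 0 0.84 0.24; 0.16 -0.38 0 0 0 0.85 0.24; 0.13 -0.4 0 0 0 0.84 0.24; 0.1 -0.41 0 0 0 0.84 0.24; 0.06 -0.41 0 0 0 0.84 0.24; 0.02 -0.42 0 0 0 0.85 0.24; -0.02 -0.41 0 0 0 0.84 0.24")

```text
t: 35.85
tool_pos: [0.4693, 0.2097, 0.2708]
tool_rot: [[0.505, 0.863, 0.001], [0.863, -0.505, 0.001], [0.001, 0.001, -1.0]]
contact_force: [0.4, -1.1, 0.3]
grip_width: 0.0206
grasp_force: 0.0
```

arm_command(deltas="0.32 -0.35 0 0 0 0.89 0.24; 0.28 -0.38 0 0 0 0.88 0.24; 0.25 -0.4 0 0 0 0.89 0.24; 0.21 -0.42 0 0 0 0.89 0.24; 0.17 -0.44 0 0 0 0.89 0.24; 0.13 -0.45 0 0 0 0.88 0.24; 0.08 -0.47 0 0 0 0.89 0.24; 0.05 -0.47 0 0 0 0.89 0.24; 0 0 0 0 0 0 0.3; 0 0 0 0 0 0 0.3")

```text
t: 36.85
tool_pos: [0.4132, 0.3897, 0.2704]
tool_rot: [[0.954, 0.299, -0.0], [0.299, -0.954, 0.001], [0.0, -0.001, -1.0]]
contact_force: [0.5, -0.2, -0.0]
grip_width: 0.026
grasp_force: 0.0
```

```bash
python3 - <<'E'
from h import *
s=env.read_state();print(s['t'],s['tool_pos'])
p,d,c=snap('wrist'); W=wcloud(c,d)
h=hand(1.65);print(h)
D=np.linalg.norm(W[...,:2]-h,axis=-1)
m=(d>0)&(D<.06)&(abs(W[...,2]-.171)<.01); P=W[m];print(m.sum(),P.mean(0) if m.sum() else '')
t=Ro.from_euler('z',-1.65+YR).as_matrix()[:2,:2]
q=(P[:,:2]-h)@t; print(np.percentile(q,[1,25,50,75,99],axis=0).round(3))
# bar detect: top camera also
p2,d2,c2=snap('top');W2=cloud(c2,d2);m=(np.linalg.norm(W2[...,:2]-h,axis=-1)<.08)&(abs(W2[...,2]-.171)<.012);print(m.sum(),((W2[m][:,:2]-h)@t).mean(0) if m.sum() else '')
# shelf bar home
O=own(W2);mm=(abs(O[...,1])<.07)&(O[...,0]<-.14)&(O[...,0]>-.25)&(abs(O[...,2]-.163)<.012);print('shelf bar',mm.sum(),np.median(O[mm],0) if mm.sum() else '')
st=[((*h,.15),-72.6,.3,5),(None,None,.24,2)]
for q in np.linspace(1.65,-.035,22)[1:]: st.append(((*hand(q),.15),5.4-min(max(np.degrees(q),0),78),.24,1))
st.append((None,None,.24,2))
plan(st)
E
```

```text
36.85 [0.41323229 0.38967459 0.27044176]
[0.41297576 0.38971104]
4072 [0.41745618 0.3634581  0.17521749]
[[-0.002 -0.051]
 [ 0.004 -0.017]
 [ 0.028  0.006]
 [ 0.045  0.029]
 [ 0.058  0.046]]
111 [0.05606674 0.02213325]
shelf bar 68 [-0.1695287  -0.00600863  0.16463801]
30 rows
0 -0.01 0.48 0 0 0 0.3; 0 0 0.48 0 0 -0.01 0.3; -0.01 -0.01 0.48 0 0 0 0.3; 0 0 0.48 0 0 -0.01 0.3; 0 -0.01 0.48 0 0 0 0.3; 0 0 0 0 0 0 0.24; 0 0 0 0 0 0 0.24; -0.24 0.3 0 0 0 0 0.24; -0.21 0.31 0 0 0 0 0.24; -0.18 0.33 0 0 0 0 0.24; -0.16 0.35 0 0 0 -0.31 0.24; -0.14 0.35 0 0 0 -0.77 0.24
-0.15 0.35 0 0 0 -0.76 0.24; -0.14 0.35 0 0 0 -0.77 0.24; -0.14 0.35 0 0 0 -0.77 0.24; -0.14 0.35 0 0 0 -0.76 0.24; -0.14 0.35 0 0 0 -0.77 0.24; -0.14 0.35 0 0 0 -0.77 0.24; -0.14 0.35 0 0 0 -0.76 0.24; -0.15 0.35 0 0 0 -0.77 0.24; -0.14 0.35 0 0 0 -0.76 0.24; -0.14 0.36 0 0 0 -0.77 0.24; -0.14 0.35 0 0 0 -0.77 0.24; -0.14 0.35 0 0 0 -0.76 0.24
-0.14 0.35 0 0 0 -0.77 0.24; -0.15 0.35 0 0 0 -0.76 0.24; -0.14 0.35 0 0 0 -0.77 0.24; -0.14 0.35 0 0 0 -0.43 0.24; 0 0 0 0 0 0 0.24; 0 0 0 0 0 0 0.24
end [0.5609 0.0702 0.15  ]
```

arm_command(deltas="0 -0.01 0.48 0 0 0 0.3; 0 0 0.48 0 0 -0.01 0.3; -0.01 -0.01 0.48 0 0 0 0.3; 0 0 0.48 0 0 -0.01 0.3; 0 -0.01 0.48 0 0 0 0.3; 0 0 0 0 0 0 0.24; 0 0 0 0 0 0 0.24")

```text
t: 37.65
tool_pos: [0.4128, 0.39, 0.1502]
tool_rot: [[0.955, 0.298, -0.001], [0.298, -0.955, -0.0], [-0.001, -0.0, -1.0]]
contact_force: [0.5, -0.7, -0.1]
grip_width: 0.0204
grasp_force: 0.3
```

arm_command(deltas="-0.24 0.3 0 0 0 0 0.24; -0.21 0.31 0 0 0 0 0.24; -0.18 0.33 0 0 0 0 0.24; -0.16 0.35 0 0 0 -0.31 0.24; -0.14 0.35 0 0 0 -0.77 0.24; -0.15 0.35 0 0 0 -0.76 0.24; -0.14 0.35 0 0 0 -0.77 0.24; -0.14 0.35 0 0 0 -0.77 0.24; -0.14 0.35 0 0 0 -0.76 0.24; -0.14 0.35 0 0 0 -0.77 0.24; -0.14 0.35 0 0 0 -0.77 0.24")

```text
t: 38.75
tool_pos: [0.4193, 0.1889, 0.1512]
tool_rot: [[0.62, 0.785, 0.001], [0.785, -0.62, -0.0], [0.001, 0.001, -1.0]]
contact_force: [-1.2, 0.5, 0.5]
grip_width: 0.021
grasp_force: 0.6
```

arm_command(deltas="-0.14 0.35 0 0 0 -0.76 0.24; -0.15 0.35 0 0 0 -0.77 0.24; -0.14 0.35 0 0 0 -0.76 0.24; -0.14 0.36 0 0 0 -0.77 0.24; -0.14 0.35 0 0 0 -0.77 0.24; -0.14 0.35 0 0 0 -0.76 0.24; -0.14 0.35 0 0 0 -0.77 0.24; -0.15 0.35 0 0 0 -0.76 0.24; -0.14 0.35 0 0 0 -0.77 0.24; -0.14 0.3 0 0 0 -0.43 0.24; 0 0 0 0 0 0 0.24; 0 0 0 0 0 0 0.24")

```text
t: 39.95
tool_pos: [0.5566, 0.0708, 0.1503]
tool_rot: [[-0.094, 0.996, -0.004], [0.996, 0.094, -0.0], [0.0, -0.004, -1.0]]
contact_force: [-8.7, -0.3, 0.2]
grip_width: 0.0206
grasp_force: 3.9
```

```bash
python3 - <<'E'
from h import *
s=env.read_state();p=np.array(s['tool_pos']);print(s['t'],p,s['contact_force'],own(p))
plan([((*p[:2],.30),None,.3,4)])
E
```

```text
39.95 [0.55657514 0.07080363 0.15032877] [-8.66993207 -0.27052005  0.16043467] [-0.22570101 -0.07729908  0.15032877]
4 rows
0 0 -0.75 0 0 0 0.3; 0 -0.01 -0.75 0 0 0 0.3; 0 0 -0.75 0 0 0 0.3; 0 0 -0.74 0 0 0 0.3
end [0.5566 0.0708 0.2998]
```

View first.

```bash
python3 - <<'E'
from h import *
s=env.read_state();p=np.array(s['tool_pos'])-[.006,0,0]
plan([((*p[:2],p[2]),5.4,.26,1),((*p[:2],.34),5.4,.3,5),((.69,.02,.34),5.4,.6),(None,None,.6,2)])
E
```

```text
12 rows
0.01 -0.12 0 -0.03 0 0 0.26; 0 0 -0.76 0 0 0 0.3; 0 0 -0.76 0 0 0 0.3; 0 0 -0.76 0 0 0 0.3; 0 0 -0.75 0 0 0 0.3; 0 0 -0.76 0 0 0 0.3; -0.32 0.67 0 0 0 0 0.6; -0.32 0.67 0 0 0 0 0.6; -0.31 0.67 0 0 0 0 0.6; -0.32 0.67 0 0 0 0 0.6; 0 0 0 0 0 0 0.6; 0 0 0 0 0 0 0.6
end [0.69   0.0201 0.3398]
```

arm_command(deltas="0.01 -0.17 0 0 0 0 0.26; 0 0 -0.76 0 0 0 0.26; 0 0 -0.76 0 0 0 0.3; 0 0 -0.76 0 0 0 0.3; 0 0 -0.75 0 0 0 0.3; 0 0 -0.76 0 0 0 0.3; -0.32 0.67 0 0 0 0 0.6; -0.32 0.67 0 0 0 0 0.6; -0.31 0.67 0 0 0 0 0.6; -0.32 0.67 0 0 0 0 0.6; 0 0 0 0 0 0 0.6; 0 0 0 0 0 0 0.6")

```text
t: 41.15
tool_pos: [0.6888, 0.02, 0.3393]
tool_rot: [[-0.094, 0.996, -0.0], [0.996, 0.094, 0.002], [0.002, -0.0, -1.0]]
contact_force: [-0.3, 0.7, 1.4]
grip_width: 0.0511
grasp_force: 0.0
```

```bash
cat > kn.py <<'E'
from h import *
import sys
s=env.read_state();print(s['t'],s['tool_pos'],s['joint_positions'].round(2))
p,d,c=snap('wrist',sys.argv[1]); W=wcloud(c,d);O=own(W);ok=d>0
m=ok&(abs(O[...,2]-.235)<.004)&(abs(O[...,0]+.081)<.04)&(abs(O[...,1]+.066)<.04)
(x,y),r=cv2.minEnclosingCircle(W[m][:,:2].astype(np.float32));print('knob',m.sum(),(x,y),r,W[m].mean(0))
w=m&(p.min(2)>120); K=np.array([x,y])
print('white',w.sum(),W[w].mean(0)); v=W[w][:,:2].mean(0)-K;print('value',(YR-np.arctan2(v[1],v[0]))%(2*np.pi))
red=ok&(p[...,0]>130)&(p[...,1]<70)&(p[...,2]<70)&(np.hypot(W[...,0]-x,W[...,1]-y)<.04)
v=W[red][:,:2].mean(0)-K;print('red',red.sum(),(YR-np.arctan2(v[1],v[0]))%(2*np.pi))
org=ok&(p[...,0]>180)&(p[...,1]>60)&(p[...,1]<150)&(p[...,2]<60)&(np.hypot(W[...,0]-x,W[...,1]-y)<.06)&(W[...,2]<.19)
v=W[org][:,:2].mean(0)-K;print('orange',org.sum(),(YR-np.arctan2(v[1],v[0]))%(2*np.pi))
E
python3 kn.py w8; python3 - <<'E'
from h import *
p,d,c=load('wrist');O=own(wcloud(c,d));W=wcloud(c,d)
m=(d>0)&(abs(O[...,2]-.172)<.012)&(O[...,0]<-.2)&(O[...,0]>-.26)&(O[...,1]<.0)&(O[...,1]>-.15)
print('door bar',m.sum(),np.median(O[m],0)); a=O[m];print('slope',np.polyfit(a[:,1],a[:,0],1))
m=(d>0)&(abs(W[...,0]-.57)<.12)&(abs(W[...,1]+.16)<.1)&(abs(W[...,2]-.066)<.006);print('jar top',m.sum(),W[m].mean(0),W[m].min(0),W[m].max(0))
E
```

```text
41.15 [0.68878379 0.02001725 0.33926382] [ 0.37  0.57 -0.8   1.05  0.4   1.67 -0.21]
knob 1487 (0.6991937756538391, 0.09662932902574539) 0.01827886886894703 [0.69824473 0.09625731 0.23645336]
white 117 [0.70700713 0.09678943 0.23694303]
value 0.07376056720167896
red 16 1.3456984227030246
orange 28 2.0130960138718645
door bar 1297 [-0.22703594 -0.07380607  0.17380252]
slope [ 0.00679184 -0.22327253]
jar top 204 [ 0.55084164 -0.17359301  0.06718033] [ 0.53681798 -0.19615989  0.06026904] [ 0.56725518 -0.15944927  0.07020234]
```

```bash
python3 - <<'E'
from h import *
k=(.699,.0965)
plan([((*k,.31),75,.6),((*k,.226),75,.6,3),(None,None,.6,2)])
E
```

```text
18 rows
0.11 0.03 0.05 0 0 -0.89 0.6; 0.12 0.04 0.04 0 0 -0.89 0.6; 0.1 0.04 0.05 0 0 -0.9 0.6; 0.11 0.06 0.04 0 0 -0.89 0.6; 0.09 0.07 0.05 0 0 -0.89 0.6; 0.09 0.08 0.05 0.01 0 -0.89 0.6; 0.09 0.08 0.04 0 0 -0.89 0.6; 0.07 0.09 0.05 0 0 -0.9 0.6; 0.07 0.1 0.04 0 0 -0.89 0.6; 0.05 0.1 0.05 0 -0.01 -0.89 0.6; 0.05 0.11 0.05 0 0 -0.89 0.6; 0.03 0.12 0.04 0 0 -0.89 0.6
0.03 0.11 0.05 0 0 -0.9 0.6; 0 0 0.56 0 0 0 0.6; 0 0 0.56 0 0 0 0.6; 0 0 0.56 0 0 0 0.6; 0 0 0 0 0 0 0.6; 0 0 0 0 0 0 0.6
end [0.699  0.0965 0.226 ]
```

arm_command(deltas="0.11 0.03 0.05 0 0 -0.89 0.6; 0.12 0.04 0.04 0 0 -0.89 0.6; 0.1 0.04 0.05 0 0 -0.9 0.6; 0.11 0.06 0.04 0 0 -0.89 0.6; 0.09 0.07 0.05 0 0 -0.89 0.6; 0.09 0.08 0.05 0.01 0 -0.89 0.6; 0.09 0.08 0.04 0 0 -0.89 0.6; 0.07 0.09 0.05 0 0 -0.9 0.6; 0.07 0.1 0.04 0 0 -0.89 0.6; 0.05 0.1 0.05 0 -0.01 -0.89 0.6; 0.05 0.11 0.05 0 0 -0.89 0.6; 0.03 0.12 0.04 0 0 -0.89 0.6")

```text
t: 42.4
tool_pos: [0.6979, 0.0909, 0.3131]
tool_rot: [[-0.939, 0.344, 0.001], [0.344, 0.939, -0.001], [-0.002, -0.001, -1.0]]
contact_force: [-0.2, -0.2, 0.5]
grip_width: 0.0511
grasp_force: 0.0
```

arm_command(deltas="0.03 0.11 0.05 0 0 -0.9 0.6; 0 0 0 0 0 0 0.6; 0 0 0.56 0 0 0 0.6; 0 0 0.56 0 0 0 0.6; 0 0 0.56 0 0 0 0.6; 0 0 0 0 0 0 0.6; 0 0 0 0 0 0 0.6")

```text
t: 43.1
tool_pos: [0.6991, 0.0955, 0.2262]
tool_rot: [[-0.965, 0.261, -0.0], [0.261, 0.965, -0.001], [-0.0, -0.001, -1.0]]
contact_force: [-1.1, 1.1, 0.8]
grip_width: 0.0514
grasp_force: 0.0
```

arm_command(deltas="0 0 0 0 0 0 0; 0 0 0 0 0 0 0; 0 0 0 0 0 0 0; 0 0 0 0 0 0.9 0; 0 0 0 0 0 0.9 0; 0 0 0 0 0 0.9 0; 0 0 0 0 0 0.9 0; 0 0 0 0 0 0.9 0; 0 0 0 0 0 0.9 0; 0 0 0 0 0 0.9 0; 0 0 0 0 0 0.9 0; 0 0 0 0 0 0.9 0", force=35)

```text
t: 44.3
tool_pos: [0.699, 0.0947, 0.2275]
tool_rot: [[-0.439, 0.898, 0.0], [0.898, 0.439, -0.003], [-0.003, -0.001, -1.0]]
contact_force: [-7.8, -6.1, 8.3]
grip_width: 0.0327
grasp_force: 34.8
```

arm_command(deltas="0 0 0 0 0 0.9 0; 0 0 0 0 0 0.9 0; 0 0 0 0 0 0.9 0; 0 0 0 0 0 0.9 0; 0 0 0 0 0 0.9 0; 0 0 0 0 0 0.9 0; 0 0 0 0 0 0.9 0; 0 0 0 0 0 0.9 0; 0 0 0 0 0 0.9 0; 0 0 0 0 0 0.9 0; 0 0 0 0 0 0.9 0; 0 0 0 0 0 0.5 0")

```text
t: 45.5
tool_pos: [0.698, 0.0949, 0.2275]
tool_rot: [[0.592, 0.806, -0.002], [0.806, -0.592, -0.003], [-0.004, 0.0, -1.0]]
contact_force: [-13.7, -6.3, 9.4]
grip_width: 0.0322
grasp_force: 34.9
```

arm_command(deltas="0 0 0 0 0 0 0; 0 0 0 0 0 0 0; 0 0 0 0 0 0 0.6; 0 0 0 0 0 0 0.6; 0 0 0 0 0 0 0.6; 0 0 -0.6 0 0 0 0.6; 0 0 -0.8 0 0 0 0.6; 0 0 -0.8 0 0 0 0.6; 0 0 0 0 0 0 0.6")

```text
t: 46.4
tool_pos: [0.7006, 0.0971, 0.3415]
tool_rot: [[0.588, 0.809, 0.008], [0.809, -0.588, 0.002], [0.006, 0.005, -1.0]]
contact_force: [0.5, -0.3, -0.1]
grip_width: 0.051
grasp_force: 0.0
```

```bash
python3 - <<'E'
from h import *
s=env.read_state();p=np.array(s['tool_pos']);print(s['t'],p,s['joint_positions'].round(2))
plan([((.64,-.03,.34),5.4,.6),(None,None,.6,2)])
E
```

```text
46.4 [0.7005836  0.09705639 0.34147345] [ 0.17  0.57 -0.66  1.    0.34  1.66 -1.  ]
10 rows
-0.35 0.06 0 0.01 0 -0.86 0.6; -0.35 0.04 0 0.01 -0.01 -0.87 0.6; -0.35 0 0.01 0.01 0 -0.86 0.6; -0.35 -0.03 0 0.01 -0.01 -0.86 0.6; -0.35 -0.06 0 0 0 -0.86 0.6; -0.33 -0.1 0 0.01 -0.01 -0.87 0.6; -0.33 -0.12 0.01 0.01 0 -0.86 0.6; -0.32 -0.15 0 0.01 -0.01 -0.86 0.6; 0 0 0 0 0 0 0.6; 0 0 0 0 0 0 0.6
end [ 0.6402 -0.0299  0.34  ]
```

arm_command(deltas="-0.35 0.06 0 0.01 0 -0.86 0.6; -0.35 0.04 0 0.01 -0.01 -0.87 0.6; -0.35 0 0.01 0.01 0 -0.86 0.6; -0.35 -0.03 0 0.01 -0.01 -0.86 0.6; -0.35 -0.06 0 0 0 -0.86 0.6; -0.33 -0.1 0 0.01 -0.01 -0.87 0.6; -0.33 -0.12 0.01 0.01 0 -0.86 0.6; -0.32 -0.15 0 0.01 -0.01 -0.86 0.6; 0 0 0 0 0 0 0.6; 0 0 0 0 0 0 0.6")

```text
t: 47.4
tool_pos: [0.639, -0.0309, 0.334]
tool_rot: [[-0.091, 0.996, -0.009], [0.996, 0.091, -0.003], [-0.002, -0.009, -1.0]]
contact_force: [0.7, -0.2, -0.0]
grip_width: 0.0512
grasp_force: 0.0
```

```bash
python3 kn.py w9;  python3 - <<'E'
from h import *
p,d,c=load('wrist');W=wcloud(c,d)
m=(d>0)&(abs(W[...,0]-.57)<.1)&(abs(W[...,1]+.16)<.1)&(abs(W[...,2]-.066)<.006);print('jar top',m.sum(),W[m].mean(0),W[m].min(0),W[m].max(0))
E
```

```text
47.4 [ 0.63901566 -0.03090527  0.33403038] [ 0.51  0.45 -0.78  1.22  0.31  1.61 -0.12]
knob 1434 (0.6986047625541687, 0.09582971036434174) 0.018567945808172226 [0.69718965 0.09528533 0.23629781]
white 116 [0.69582268 0.08820386 0.23690589]
value 2.0148627947643556
red 20 1.3226929598901993
orange 29 2.0095962702403507
jar top 281 [ 0.57704966 -0.1801129   0.06676354] [ 0.5383027  -0.20902995  0.06016176] [ 0.59073034 -0.15934831  0.06987163]
```

View pics/w9.png

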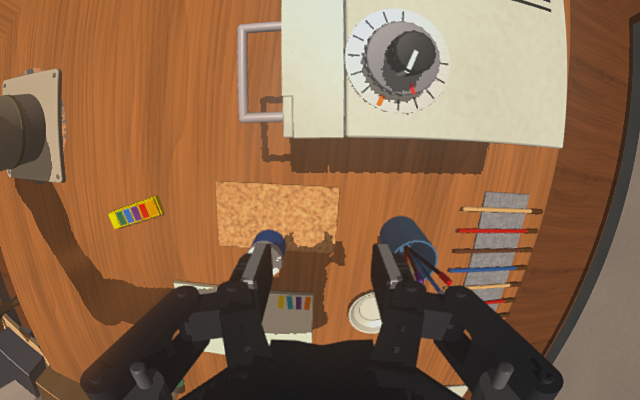

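arm_command(deltas="-0.8 -0.15 -0.2 0 0 0 0.6; -0.8 -0.15 0 0 0 0 0.6; -0.8 -0.15 0 0 0 0 0.6; -0.8 -0.15 0 0 0 0 0.6; -0.8 -0.1 0 0 0 0 0.6; 0 0 0 0 0 0 0.6; 0 0 0 0 0 0 0.6")

```text
t: 48.15
tool_pos: [0.6233, -0.2331, 0.3443]
tool_rot: [[-0.092, 0.996, -0.009], [0.996, 0.092, -0.002], [-0.001, -0.009, -1.0]]
contact_force: [0.0, 1.0, 0.0]
grip_width: 0.0515
grasp_force: 0.0
```

```bash
python3 - <<'E'
from h import *
p,d,c=snap('wrist','w10');W=wcloud(c,d);ok=d>0
print(env.read_state()['tool_pos'])
m=ok&(abs(W[...,0]-.57)<.1)&(abs(W[...,1]+.18)<.08)&(abs(W[...,2]-.066)<.006)&(p.min(2)>130)
n,l,s,ce=cv2.connectedComponentsWithStats(m.astype(np.uint8));m=l==1+np.argmax(s[1:,4])
v,u=np.nonzero(m);P=np.array([wray(c,a,b,.066) for a,b in zip(u,v)]);print('jar',m.sum(),P.mean(0),np.ptp(P,0))
A=W[m];print('tilt',np.linalg.lstsq(np.c_[A[:,:2],np.ones(len(A))],A[:,2],rcond=None)[0].round(3),'zmean',A[:,2].mean())
hsv=cv2.cvtColor(p,cv2.COLOR_RGB2HSV).astype(int)
reg=(abs(W[...,0]-.57)<.13)&(abs(W[...,1]+.148)<.09)&(abs(W[...,2])<.012)
k=reg&(p[...,0]>190)&(p[...,1]>130)&(p[...,2]<150)
k=cv2.morphologyEx(k.astype(np.uint8),cv2.MORPH_OPEN,np.ones((3,3)))
v,u=np.nonzero(k);Q=np.array([wray(c,a,b,.004) for a,b in zip(u,v)])[:,:2]
(x,y),wh,a=cv2.minAreaRect(Q.astype(np.float32));print('mat',x,y,wh,a)
E
```

```text
[ 0.62353103 -0.2316894   0.34461088]
jar 1297 [ 0.56406253 -0.1875425   0.066     ] [5.41152468e-02 5.48250851e-02 1.11022302e-16]
tilt [-0.001 -0.006  0.067] zmean 0.06762125494707694
mat 0.5704935789108276 -0.14149676263332367 (0.20046822726726532, 0.11387909948825836) 2.2749762535095215
```

```bash
python3 -c "
from workcell import env
print(env.job_done())"
```

```text
the job is handed in; nothing more can be done
None
```

I did every step and handed the job in (no verdict came back): both strips lie flat on the shelf, the shelf is home, the door is shut, the timer reads about 2.01 rad with the ring unmoved, and the one jar stands upright on the mat – it was knocked aside mid-run and left there, its centre about 11 mm inside the mat's edge.

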